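# Case up the freshly mounted large slides with the slide lifter

### The arm

A 6-joint arm with a two-finger parallel gripper is mounted at the origin on a cart in front of the work surface, level with it; the furniture and walls round the work are solid. World frame = base frame: x ahead of the robot, y to its left, z up, the work surface at z = 0. Lengths are in mm, angles in rad, forces in N, time in s.
With the tool pointing down it reaches from about 300 to 825 mm from the base axis. Payload 5.4 kg.
Tool frame: the origin (TCP) lies on the centre line of the jaws, within the pads' length; the fingertips stand 25 mm ahead of it and the grasp point (between the pads) lies 6 mm ahead of it (tip_extent is the distance from the TCP to the fingertips, in mm); z points along the fingers, y is the direction in which the jaws open and shut (so a half turn about z gives the same grasp; the last joint's range is limited). The gripper opens to 92 mm and grips with 3 to 60 N. Pads are 20 mm wide; open, the fingers measure 128 mm over their backs; the gripper's body (75 mm by 189 mm) begins 69 mm behind the grasp point.
Start: joints at [-1.54, 0.158, 1.597, -0, 1.386, -0.21], TCP at [137.103, -558.398, 202.801] pointing down, gripper open.
Joint ranges: [-2.91, 2.91], [-0.94, 2.29], [0.18, 2.7], [-1.29, 4.43], [0.17, 2.64], [-3, 3]. Speed limits (rad/s): [2.57, 2.57, 3.14, 3.14, 3.14, 3.14].

### API

Orientations are given as a unit quaternion [x, y, z, w].
In Python, from workcell import * gives the robot as it stands.
- The arm moves only by the tool arm_command, never from a script. Its argument "motion" is a list of rows, each a list of 5 numbers: the shift along the world's x, y, z in cm, then the turn about the world's z in rad, then the finger opening in cm, from 0 to 9.19. A call has 1 to 20 rows; each row is the pose to reach, as a shift and turn from the pose measured when the call began; what a row does not reach only later rows make up. A row lasts 1/12 s, in which the tool goes at most 41.7 mm and 7.16 degrees, less where a joint would pass 70% of its speed; a pose out of reach is approached as far as the arm can. A call with a gripper value outside its range is refused whole. The fingers move at their own pace and stop on an object; the grip force is fixed at half the most. Time passes only in rows, so rows that repeat a pose let the fingers close. It gives the time, the measured TCP pose, the force and the opening at its end, in the units of the state.
- get_state(): the state, without advancing time (a new reading comes with each control period).
- get_image(name): name is "side" or "top" or "wrist"; returns the picture (420x560x3 uint8, red, green, blue); there is no depth.
- camera_model(name): a dict with "fx", "fy", "cx", "cy" (pixels), "extrinsics" (4x4, takes a point from camera to world coordinates); the wrist camera has in their place "tool_from_camera" (4x4, takes a point from camera to tool coordinates, whose origin is the TCP and whose axes are the flange's). Camera axes: x right, y down, z forward; pixel columns grow to the right and rows downward; lengths in mm; the calibration is good to about 2 mm. A picture is of the moment at which its call begins: read the wrist's pose just before it. camera_model takes no time and is no camera call.
- finish_job(): hands the job in, once; it reports no verdict.
The state is a dict: "time_s": time; "joints": joint angles; "qd": joint speeds; "tau": joint torques, N m; "tcp_pos": TCP position; "ee_rot": TCP orientation; "contact_force": force on the tool from outside, world axes, zero at the start; "torque": the same for the moment, N m; "gripper_width": finger opening in mm.
Only numpy, scipy, OpenCV 4.12 (cv2) and the standard library are available. Lean on these libraries where they do the work, as an engineer would, in place of code of your own. Each camera call takes 0.05 s, during which the arm holds its last target.

### The job

The large slides on the open drying rack have just been coverslipped and are still wet, so never touch them with the gripper: slide the steel lifter's blade under each one through the channel beneath it, carry it level, and set it down in a lane of the lidded case, one slide to a lane in any lane, lying flat on the ledges between the stops. When every slide is in the case, stand the lifter back on its blade and foot on the open bench, shut the lid fully, and then swing the red latch all the way round over the lid. Leave everything else where it stands.

Things in the scene. Friction and masses are not known exactly. Their poses are not given: they have to be found in the camera images.
- rack: Drying rack: open light metal tray, three lanes side by side on dark grey ledges, fixed to the bench, 102 mm along x (-52 to +50) by 206 mm along y. Origin: underside centre on the bench; x towards its back (far end of the lanes), y left, z up. Front (-x) end open; back and side walls 32 mm high.
- rack_lane (a point): Centre of the rack's middle lane at ledge height, 26 mm above the bench; the other lanes lie 66 mm to each side (y). A slide lies along x across two ledges (x -50 to +46); between them runs a channel 36 mm wide, open in front, its floor 5 mm above the bench. Ribs between lanes and stops at the front of the ledges, 6 mm high, leave a slide about 4 mm play to each side and 8 mm lengthways.
- case: Slide case: white tray with the same size, frame, lanes and ledges as the rack, fixed to the bench, with a smoked see-through lid and a red latch on a bracket at its right (-y) wall. Back and side walls are 43 mm high. While the lid is up its front (-x) is open but for a sill that reaches 10 mm above the bench.
- case_lane (a point): Centre of the case's middle lane at ledge height (26 mm above the bench); lanes, ledges, channels, ribs and stops are as in the rack, the other lanes 66 mm to each side along y.
- case_lid (a joint): Lid hinge (rad): 0 = shut, grows as it opens, starts near 1.6 (upright behind the case), stop at 1.8. Axis along the case's y through x = +52, z = 46 mm. The lid: plate 206 mm wide, 4 mm thick (+-2 mm about the axis), reaching 108 mm from the axis, with a flap that hangs 32 mm down before the case's front when shut. Stiff: it stays where left; about 2 N at its edge swings it.
- lid_edge (a point): Middle of the lid's free edge, on its outer face (upper face when shut, rear face when open), 105 mm from the hinge axis.
- case_latch (a joint): Latch pivot (rad): 0 = closed, the lever points along the case's +y over the lid; grows as it opens, starts near 1.5 (lever along the case's +x, beside the right wall). Upright axis at x = -15, y = -113 mm of the case. About 1 N on the post turns it; it stays where left.
- latch_post (a point): Centre of the upright red post (14 mm in diameter, from 50 to 74 mm above the bench; this point is at 66 mm) at the end of the red latch lever, 50 mm from the pivot axis. The lever is 12 mm wide, at 50 to 57 mm above the bench.
- lifter_grip (a point): Slide lifter (130 g): middle of its black handle, a bar along x 20 mm wide, 22 mm tall, from x = -52 to +40 mm of here. x points along the blade, z up. It stands on blade and foot, undersides 58 mm below this point; unloaded it balances about here. Grip it firmly, or the blade droops.
- lifter_blade (a point): Point on the upper face of the lifter's flat steel blade over which a slide's centre should lie: 95 mm ahead (x) of the handle's middle, 56 mm below it. The blade runs from 42 mm behind to 35 mm ahead of here, 24 mm wide, 2 mm thick. Behind it a neck slopes back up to the handle; a leg with a heavy foot (56 mm wide, x = -159 to -141 of here) stands under the handle's rear end.
- slide_a_mid (a point): A large slide: 76 x 52 x 2 mm clear glass (25 g), pink-purple section under a coverslip, white frosted end; this point is its centre; x along its length, z up. Starts on the rack lengthways in a lane. Its body's origin is the centre of its underside. May be absent (None).
- slide_b_mid (a point): A large slide: 76 x 52 x 2 mm clear glass (25 g), pink-purple section under a coverslip, white frosted end; this point is its centre; x along its length, z up. Starts on the rack lengthways in a lane. Its body's origin is the centre of its underside. May be absent (None).
- slide_c_mid (a point): A large slide: 76 x 52 x 2 mm clear glass (25 g), pink-purple section under a coverslip, white frosted end; this point is its centre; x along its length, z up. Starts on the rack lengthways in a lane. Its body's origin is the centre of its underside. May be absent (None).
- coverslip_box: bystander: blue coverslip box, 34 x 34 x 22 mm, origin at its underside centre.
- specimen_cup: bystander: specimen cup with a yellow lid, 58 mm in diameter, 75 mm tall, origin at its underside centre.
- stain_jar: bystander: stain jar with a black lid, 58 mm in diameter, 97 mm tall, origin at its underside centre.
- dropper_bottle: bystander: amber dropper bottle, 34 mm in diameter, 102 mm tall, origin at its underside centre.
- lifter: the same slide lifter as lifter_grip; origin on its underside, 58 mm below the handle's middle.
- slide_a: the same slide as slide_a_mid; origin at the centre of its underside.
- slide_b: the same slide as slide_b_mid; origin at the centre of its underside.
- slide_c: the same slide as slide_c_mid; origin at the centre of its underside.
Things that resemble listed ones, but are neither listed nor needed, are in the scene too. Leave any blue look-alike of the slide_b alone.

How it is judged (in metres and radians):
On the way, in this order (a step that is already met when the one before it is completed fails the run):
1. every slide lies flat on the ledges of the case, off the lifter (x of slide_a_mid in the frame of case between -0.011 and 0.011 m and y of slide_a_mid in the frame of case between -0.08 and 0.08 m and z of slide_a_mid in the frame of case between 0.0245 and 0.0295 m and angle between each of slide_a_mid, slide_b_mid, slide_c_mid's own z axis and vertical below 0.06 rad and contact force between each of slide_a, slide_b, slide_c and lifter below 0.02 N and x of slide_b_mid in the frame of case between -0.011 and 0.011 m and y of slide_b_mid in the frame of case between -0.08 and 0.08 m and z of slide_b_mid in the frame of case between 0.0245 and 0.0295 m and x of slide_c_mid in the frame of case between -0.011 and 0.011 m and y of slide_c_mid in the frame of case between -0.08 and 0.08 m and z of slide_c_mid in the frame of case between 0.0245 and 0.0295 m), for 0.3 s.
2. the lid is shut (all of step 1 and value of joint case_lid below 0.05 rad), for 0.2 s.
3. the latch is swung over the shut lid (value of joint case_lid below 0.05 rad and value of joint case_latch below 0.15 rad), for 0.2 s.
At the end, for the whole second after the job is handed in: every slide lies flat on the case's ledges (within 2.5 mm in height) and within 11 mm of the middle of its lane lengthwise; the lid is shut (below 0.05 rad) and the latch closed (below 0.15 rad); the lifter stands upright and still on the bench (all of step 1 and all of step 3 and height (world z) of lifter_grip between 0.054 and 0.062 m and angle between lifter_grip's own z axis and vertical below 0.08 rad and linear speed of lifter below 0.02 m/s); the robot touches nothing.
It fails at once if the gripper touches a slide (contact force between the fingers and slide_a above 0.5 N or contact force between the fingers and slide_b above 0.5 N or contact force between the fingers and slide_c above 0.5 N).
It fails at once if a slide is tipped by more than 25 degrees (angle between any of slide_a_mid, slide_b_mid, slide_c_mid's own z axis and vertical above 0.44 rad).
It fails at once if a bystander is moved by more than 30 mm (distance of any of coverslip_box, specimen_cup, stain_jar, dropper_bottle from where it was at the start of the episode above 0.03 m).
Of slide_a, slide_b, slide_c only 2 to 3 are there at a start; the rules pass over those that are not, and their reading is None.
At some moment in a run one of lifter, slide_a, slide_b, slide_c may be knocked a few centimetres aside while the robot is not near it.
It also fails if it takes over 210 s, if anything falls off the work surface, if the arm or the gripper's body presses on something with over 40 N, if the wrist force passes 120 N, or if a joint passes its speed limit or range.

## Working session

There is one attempt and no reset: what is moved stays moved. The work goes in short steps, Python scripts to look and compute and a tool call to move; the robot and the scene stay as the last step left them, time stands still between calls to the robot, and variables do not carry over. Pictures are saved under pics/ and viewed, and the job is handed in when it is done.

Besides the shell and the picture viewer there is one more tool, called after "Call:" by a JSON object that holds its "api" and its "payload", one argument or row to a line. arm_command: Moves the arm, as the interface text tells. Its arguments: {"type":"object","properties":{"motion":{"type":"array","items":{"type":"array","items":{"type":"number"}}}},"required":["motion"]}

```bash
ls; mkdir -p pics; python3 - <<'E'
from workcell import *
import cv2
print(get_state())
for n in ["side","top","wrist"]:
    im=get_image(n); cv2.imwrite(f"pics/{n}0.png",cv2.cvtColor(im,cv2.COLOR_RGB2BGR)); print(n,camera_model(n))
E
```

```text
pics
{'time_s': 0.0, 'joints': array([-1.54015246e+00,  1.59047314e-01,  1.59822285e+00, -9.48794667e-08,
        1.38621592e+00, -2.10082538e-01]), 'qd': array([-0.00024329, -0.00025712,  0.00042785, -0.00141786, -0.00141454,
        0.00068729]), 'tau': array([-1.31034009e-03, -3.85569835e+01, -3.22105587e+01,  7.00316252e-02,
        3.79496079e-02, -1.77340062e-04]), 'tcp_pos': array([ 137.05342925, -557.7557426 ,  201.82463144]), 'ee_rot': array([ 9.92764645e-01,  1.20072743e-01,  8.47784255e-05, -9.42912840e-04]), 'contact_force': array([ 0.95559144, -0.19590632,  1.51677287]), 'torque': array([-0.02560697, -0.0088759 ,  0.01525842]), 'gripper_width': 91.77708278757083}
side {'fx': 469.2783473374169, 'fy': 469.2783473374169, 'cx': 274.0007133354571, 'cy': 209.10594299429192, 'extrinsics': array([[ 9.98010953e-01, -3.07524700e-02,  5.50311172e-02,
         5.24943144e+02],
       [-6.24471758e-02, -6.01775903e-01,  7.96219889e-01,
        -1.20934928e+03],
       [ 8.63067198e-03, -7.98072708e-01, -6.02499348e-01,
         8.28367992e+02],
       [ 0.00000000e+00,  0.00000000e+0
[... 279 characters left out ...]
2.46672453e-02,  5.03804208e-03,
        -2.01476800e+02],
       [ 7.26876292e-04, -2.28304024e-01, -9.73589618e-01,
         1.00468444e+03],
       [ 0.00000000e+00,  0.00000000e+00,  0.00000000e+00,
         1.00000000e+00]])}
wrist {'fx': 339.3247643283732, 'fy': 339.3247643283732, 'cx': 276.0479812264188, 'cy': 213.93684213254974, 'tool_from_camera': array([[-7.44806088e-04, -9.57592814e-01, -2.88124014e-01,
         8.27481851e+01],
       [ 9.99999709e-01, -6.65108343e-04, -3.74501589e-04,
        -5.80877360e-01],
       [ 1.66986344e-04, -2.88124209e-01,  9.57593030e-01,
        -1.81456241e+02],
       [ 0.00000000e+00,  0.00000000e+00,  0.00000000e+00,
         1.00000000e+00]])}
```

View pics/top0.png

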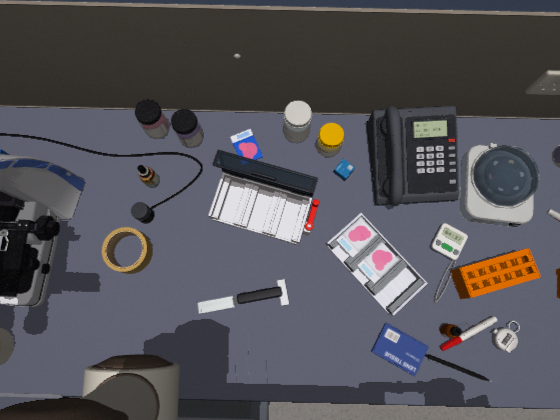

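View pics/side0.png

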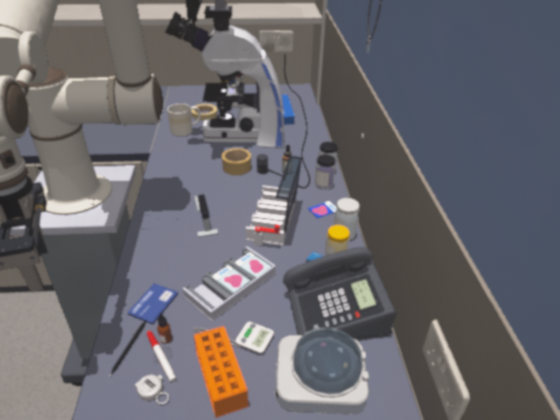

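View pics/wrist0.png

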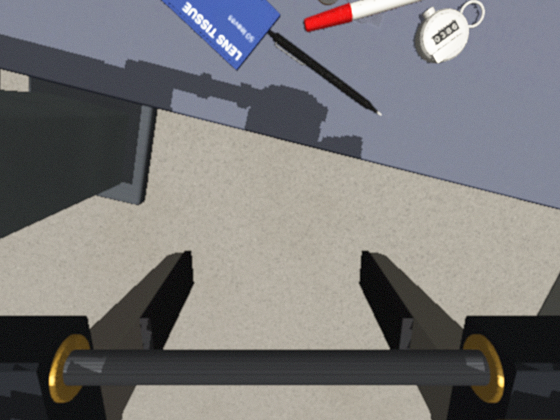

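```bash
python3 - <<'E'
import cv2
im=cv2.imread("pics/top0.png")
cv2.imwrite("pics/c1.png",cv2.resize(im[205:320,320:435],None,fx=5,fy=5,interpolation=cv2.INTER_CUBIC))
cv2.imwrite("pics/c2.png",cv2.resize(im[120:320,190:330],None,fx=3,fy=3,interpolation=cv2.INTER_CUBIC))
E
```

```text
(no output)
```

View pics/c1.png

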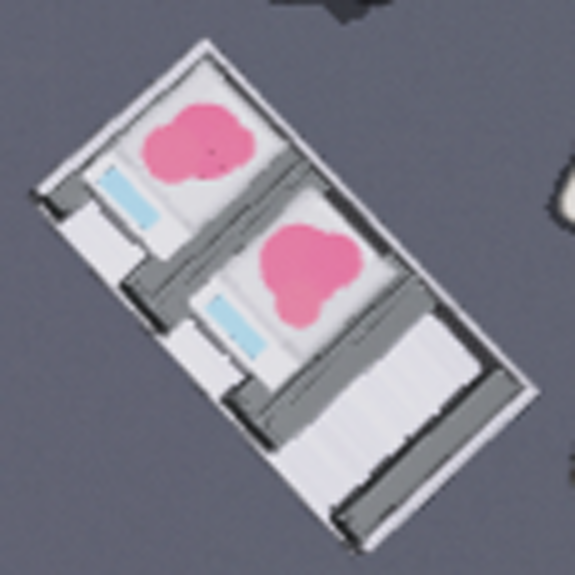

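View pics/c2.png

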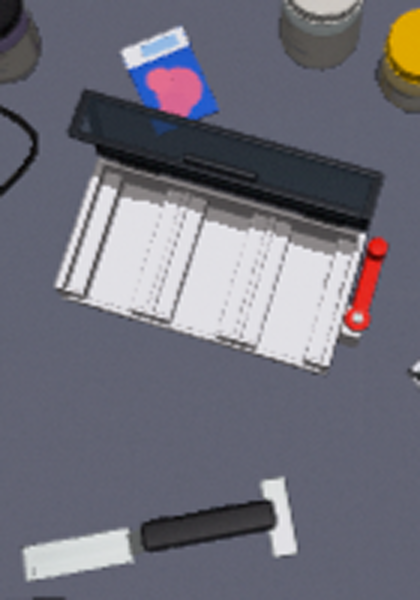

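```bash
cat > h.py <<'E'
import numpy as np, cv2
from scipy.spatial.transform import Rotation as R
from workcell import *
def snap(name,fn=None):
    s=get_state(); im=get_image(name); cm=camera_model(name)
    if name=="wrist":
        T=np.eye(4);T[:3,:3]=R.from_quat(s["ee_rot"]).as_matrix();T[:3,3]=s["tcp_pos"]
        E=T@cm["tool_from_camera"]
    else: E=cm["extrinsics"]
    b=cv2.cvtColor(im,cv2.COLOR_RGB2BGR)
    if fn: cv2.imwrite("pics/"+fn,b); np.savez("pics/"+fn+".npz",E=E,K=[cm["fx"],cm["fy"],cm["cx"],cm["cy"]])
    return b,E,[cm["fx"],cm["fy"],cm["cx"],cm["cy"]]
def load(fn):
    z=np.load("pics/"+fn+".npz"); return cv2.imread("pics/"+fn),z["E"],z["K"]
def ray(u,v,E,K,z):
    d=E[:3,:3]@np.array([(u-K[2])/K[0],(v-K[3])/K[1],1.]); o=E[:3,3]
    return (o+d*(z-o[2])/d[2])
def proj(p,E,K):
    c=E[:3,:3].T@(np.array(p,float)-E[:3,3]); return np.array([K[0]*c[0]/c[2]+K[2],K[1]*c[1]/c[2]+K[3]])
def st():
    s=get_state(); m=R.from_quat(s["ee_rot"]).as_matrix()
    print("t %.2f tcp %s yaw(tool x) %.4f tilt %s w %.1f F %s q %s"%(s["time_s"],np.round(s["tcp_pos"],1),np.arctan2(m[1,0],m[0,0]),np.round(m[:2,2],4),s["gripper_width"],np.round(s["contact_force"],1),np.round(s["joints"],2)))
    return s
E
python3 - <<'E'
from h import *
_,E,K=snap("top","top1.png")
for n,u,v,z in [("rkBL",361,213,32),("rkFL",327.6,244,32),("rkBR",427,283,32),("rkFR",393,315,32),("blade tip L",198,307,2),("handle front",238,298,69),("handle rear",282,292,69),("foot mid",284,292,5),
 ("caseFL",209.5,216.5,30),("caseFR",298,243,30),("latchpiv",309,227,57),("post",316,203,74)]:
    print(n,ray(u,v,E,K,z).round(0))
st()
E
```

```text
rkBL [ 584. -380.   32.]
rkFL [ 513. -307.   32.]
rkBR [ 436. -516.   32.]
rkFR [ 368. -442.   32.]
blade tip L [375. -32.   2.]
handle front [ 393. -122.   69.]
handle rear [ 407. -211.   69.]
foot mid [ 411. -215.    5.]
caseFL [568. -49.  30.]
caseFR [ 514. -243.   30.]
latchpiv [ 545. -265.   57.]
post [ 593. -278.   74.]
t 0.20 tcp [ 137.1 -558.   202.2] yaw(tool x) 0.2407 tilt [-0.      0.0011] w 91.6 F [-0.3 -0.9  0. ] q [-1.54  0.16  1.6   0.    1.39 -0.21]
```

Call:
{"api": "arm_command", "payload": {
  "motion": [
    [3,4,0,0.12,9],
    [6,9,0,0.24,9],
    [9,14,0,0.36,9],
    [12,18,0,0.48,9],
    [15,22,0,0.6,9],
    [17,26,0,0.72,9],
    [19,30,0,0.84,9],
    [21,33,0,0.96,9],
    [23,36,0,1.08,9],
    [25,38,0,1.2,9],
    [26,39,0,1.32,9],
    [26.2,39.7,0,1.44,9],
    [26.2,39.7,0,1.49,9],
    [26.2,39.7,0,1.49,9],
    [26.2,39.7,0,1.49,9]
  ]
}}

```text
time_s: 1.45
tcp_pos: [399.0, -160.9, 202.1]
ee_rot: [0.649, 0.761, -0.0, -0.001]
contact_force: [0.3, -0.7, 0.1]
gripper_width: 90.0
```

```bash
python3 - <<'E'
from h import *
snap("wrist","w1.png");st()
E
```

```text
t 1.50 tcp [ 398.9 -161.3  202.1] yaw(tool x) 1.7287 tilt [-0.0013  0.    ] w 89.6 F [0.1 0.8 0.2] q [-0.67 -0.23  1.98 -0.    1.4  -0.82]
```

View pics/w1.png

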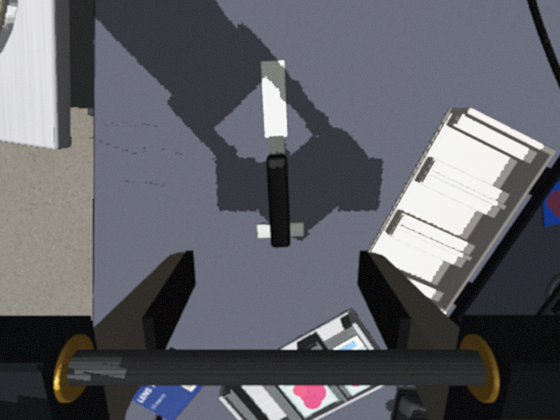

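```bash
python3 - <<'E'
from h import *
im,E,K=load("w1.png")
g=cv2.cvtColor(im,cv2.COLOR_BGR2GRAY)
# handle: very dark
m=((g<30)).astype(np.uint8); m[:, :255]=0; m[:,305:]=0; m[:148]=0; m[255:]=0
cs,_=cv2.findContours(m,cv2.RETR_EXTERNAL,cv2.CHAIN_APPROX_NONE); c=max(cs,key=cv2.contourArea)
print("handle",cv2.minAreaRect(c))
m2=((g>150)).astype(np.uint8); m2[:, :255]=0; m2[:,305:]=0; m2[:50]=0; m2[142:]=0
cs,_=cv2.findContours(m2,cv2.RETR_EXTERNAL,cv2.CHAIN_APPROX_NONE); c2=max(cs,key=cv2.contourArea)
print("blade",cv2.minAreaRect(c2))
for n,cc,z in (("handle",c,69),("blade",c2,2)):
    P=np.array([ray(u,v,E,K,z)[:2] for u,v in cc[:,0]],np.float32)
    r=cv2.minAreaRect(P); print(n,r)
    b=cv2.boxPoints(r); print(b.round(1))
cv2.imwrite("pics/w1c.png",cv2.resize(im[50:260,230:330],None,fx=2.8,fy=2.8,interpolation=cv2.INTER_CUBIC))
E
```

```text
handle ((278.08203125, 200.1314697265625), (91.97046661376953, 20.523286819458008), 87.79740142822266)
blade ((274.18084716796875, 106.115966796875), (61.073707580566406, 23.720369338989258), 87.1375961303711)
handle ((402.05694580078125, -160.7352752685547), (19.265201568603516, 90.88329315185547), 11.792057037353516)
[[ 383.3 -118.2]
 [ 401.9 -207.2]
 [ 420.8 -203.2]
 [ 402.2 -114.3]]
blade ((383.9925231933594, -74.68598937988281), (25.57448387145996, 62.45024490356445), 12.047994613647461)
[[ 365.   -46.8]
 [ 378.  -107.9]
 [ 403.  -102.6]
 [ 390.   -41.5]]
```

View pics/w1c.png

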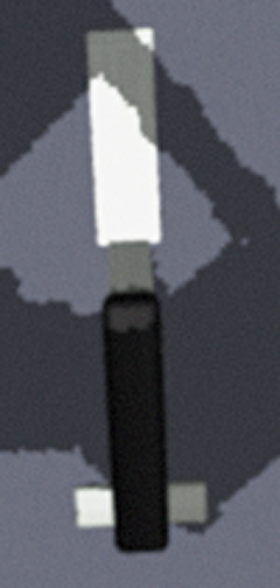

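```bash
python3 - <<'E'
from h import *
im,E,K=load("w1.png")
print(ray(272.9,61.4,E,K,2))
E
```

```text
[375.74461105 -30.61388895   2.        ]
```

Call:
{"api": "arm_command", "payload": {
  "motion": [
    [0.2,0.6,-1,0.02,9],
    [0.2,0.6,-4,0.05,9],
    [0.2,0.6,-7,0.05,9],
    [0.2,0.6,-9,0.05,9],
    [0.2,0.6,-10,0.05,9],
    [0.2,0.6,-10,0.05,9]
  ]
}}

```text
time_s: 2.0
tcp_pos: [398.9, -154.1, 99.4]
ee_rot: [0.63, 0.776, -0.0, -0.003]
contact_force: [0.4, 0.8, 0.4]
gripper_width: 89.6
```

```bash
python3 - <<'E'
from h import *
snap("wrist","w2.png");st()
E
```

```text
t 2.05 tcp [ 400.1 -155.   101.2] yaw(tool x) 1.7777 tilt [-0.0032  0.0015] w 89.9 F [0.5 0.2 0.7] q [-0.65 -0.12  2.09 -0.    1.17 -0.86]
```

View pics/w2.png

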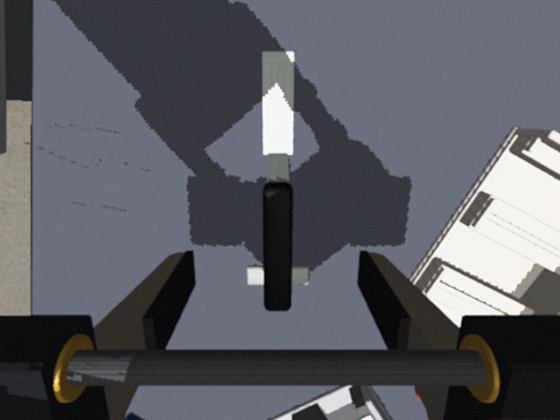

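Call:
{"api": "arm_command", "payload": {
  "motion": [
    [0,0,-2,0,9],
    [0,0,-3.4,0,9],
    [0,0,-3.7,0,9],
    [0,0,-3.7,0,9],
    [0,0,-3.7,0,0],
    [0,0,-3.7,0,0],
    [0,0,-3.7,0,0],
    [0,0,-3.7,0,0],
    [0,0,-3.7,0,0],
    [0,0,-3.7,0,0],
    [0,0,-3.7,0,0],
    [0,0,-3.7,0,0],
    [0,0,-3.7,0,0],
    [0,0,-3.7,0,0]
  ]
}}

```text
time_s: 3.22
tcp_pos: [400.1, -155.0, 64.2]
ee_rot: [0.63, 0.776, -0.0, -0.002]
contact_force: [0.2, 1.0, -0.4]
gripper_width: 25.5
```

```bash
python3 - <<'E'
from h import *
st()
E
```

```text
t 3.22 tcp [ 400.1 -155.    64.2] yaw(tool x) 1.7777 tilt [-0.0033  0.0015] w 25.5 F [ 0.2  1.  -0.4] q [-0.65 -0.06  2.12 -0.    1.09 -0.86]
```

Call:
{"api": "arm_command", "payload": {
  "motion": [
    [0,0,0,0,0],
    [0,0,0,0,0],
    [0,0,0,0,0],
    [0,0,0,0,0],
    [0,0,0,0,0],
    [0,0,0,0,0]
  ]
}}

```text
time_s: 3.72
tcp_pos: [400.0, -154.9, 64.2]
ee_rot: [0.63, 0.776, -0.0, -0.002]
contact_force: [1.1, -0.5, 0.5]
gripper_width: 0.1
```

Call:
{"api": "arm_command", "payload": {
  "motion": [
    [0,0,0.5,0,0],
    [0,0,1.5,0,0],
    [0,0,3,0,0],
    [0,0,4.5,0,0],
    [0,0,6,0,0],
    [0,0,7.5,0,0],
    [0,0,9,0,0],
    [0,0,10,0,0],
    [0,0,10,0,0]
  ]
}}

```text
time_s: 4.47
tcp_pos: [401.6, -156.0, 167.3]
ee_rot: [0.63, 0.776, -0.0, 0.001]
contact_force: [-0.5, -0.3, 0.2]
gripper_width: 0.7
```

```bash
python3 - <<'E'
from h import *
snap("wrist","w3.png");st()
E
```

```text
t 4.52 tcp [ 400.9 -155.5  165.7] yaw(tool x) 1.7778 tilt [-0.0008 -0.0004] w 0.3 F [-0.3 -0.3 -0.3] q [-0.65 -0.2   2.03 -0.    1.32 -0.86]
```

View pics/w3.png

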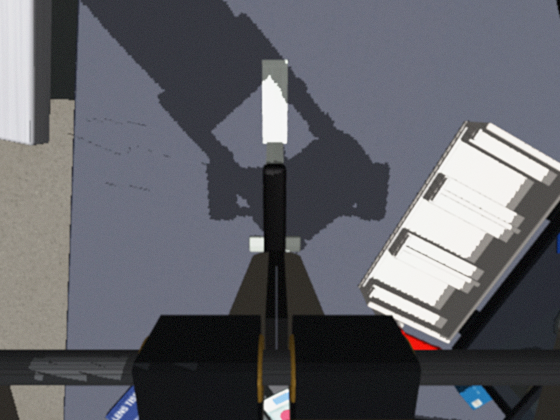

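```bash
python3 - <<'E'
from h import *
cm=camera_model("wrist");T=cm["tool_from_camera"];K=[cm[k] for k in("fx","fy","cx","cy")]
for p in [(0,0,25),(0,46,25),(0,-46,25),(0,46,0),(0,0,6),(-10,0,25),(10,0,25)]: print(p,proj(p,T,K).round(1))
im,E,K=load("w2.png")
for p in [(400.8,-154.9,69),(400.8,-154.9,0)]: print(proj(p,E,K))
for v in(183,310): print(ray(278,v,E,K,69).round(1), ray(278,v,E,K,47).round(1))
print(ray(278,52,E,K,2),ray(250,276,E,K,2),ray(308,276,E,K,2))
im,E,K=load("w3.png")
print(ray(275,163,E,K,69),ray(274,61,E,K,2),ray(250,244,E,K,2),ray(300,244,E,K,2))
E
```

```text
(0, 0, 25) [274.6 243.7]
(0, 46, 25) [345.1 243.6]
(0, -46, 25) [204.2 243.7]
(0, 46, 0) [353.5 259.6]
(0, 0, 6) [274.5 255.5]
(-10, 0, 25) [274.7 257.7]
(10, 0, 25) [274.6 229.2]
[277.48248107 242.44398085]
[277.47372678 213.28054602]
[ 392.8 -115.3   69. ] [ 393.8 -119.6   47. ]
[ 411.7 -205.2   69. ] [ 414.6 -218.8   47. ]
[375.07448578 -30.55080847   2.        ] [ 388.47754204 -217.5404866     2.        ] [ 439.9750642  -206.67600477    2.        ]
[ 393.19828057 -115.07912318   69.        ] [374.68821077 -31.22844732   2.        ] [ 386.39066633 -217.28611684    2.        ] [ 440.08265736 -206.09106082    2.        ]
```

```bash
python3 - <<'E'
from h import *
im=cv2.imread("pics/w3.png")
cv2.imwrite("pics/w3c.png",cv2.resize(im[150:400,200:350],None,fx=2.4,fy=2.4,interpolation=cv2.INTER_CUBIC))
im,_,_=snap("side","s3.png")
cv2.imwrite("pics/s3c.png",cv2.resize(im[100:320,110:330],None,fx=2.7,fy=2.7,interpolation=cv2.INTER_CUBIC))
E
```

```text
(no output)
```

View pics/w3c.png

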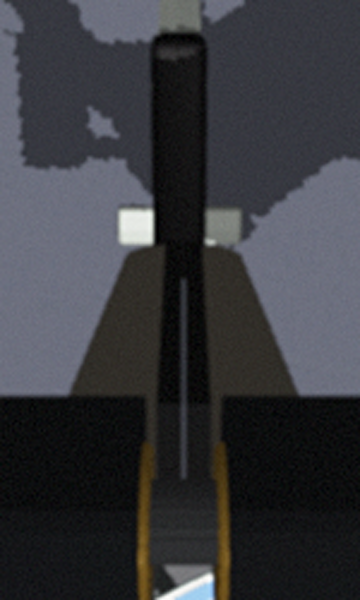

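View pics/s3c.png

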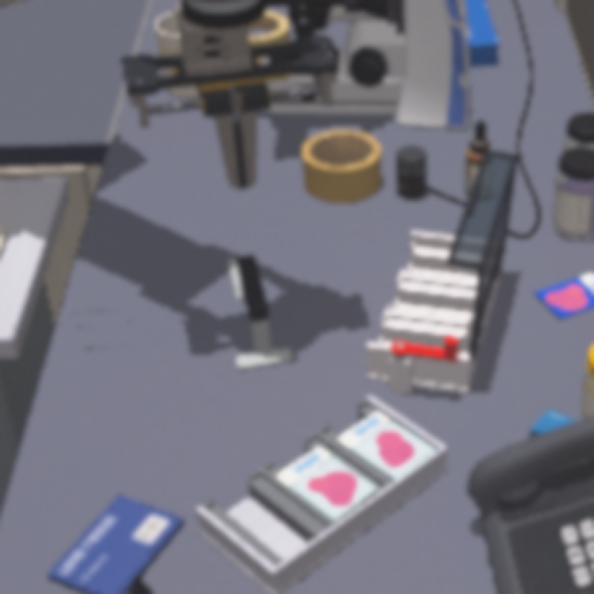

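```bash
python3 - <<'E'
from h import *
im,E,K=load("s3.png")
for z in (100,120,140,160,180,200): print(z,proj((401,-155.5,z),E,K).round(1),ray(200,168.5,E,K,z).round(0))
im,E,K=load("top1.png")
b,E,K=snap("top","t3.png")
for z in (100,120,140,160,180,200): print(z,proj((401,-155.5,z),E,K).round(1))
st()
cv2.imwrite("pics/t3c.png",cv2.resize(b[210:340,180:330],None,fx=4,fy=4,interpolation=cv2.INTER_CUBIC))
E
```

```text
100 [201.7 191. ] [389. -41. 100.]
120 [201.1 184.9] [393. -73. 120.]
140 [200.4 178.6] [ 397. -105.  140.]
160 [199.8 172.3] [ 400. -137.  160.]
180 [199.1 165.8] [ 404. -169.  180.]
200 [198.5 159.2] [ 408. -201.  200.]
100 [253.9 293.8]
120 [253.4 293.3]
140 [252.8 292.8]
160 [252.3 292.2]
180 [251.7 291.6]
200 [251.1 291. ]
t 4.62 tcp [ 399.7 -154.7  163.7] yaw(tool x) 1.7777 tilt [-0.004  0.002] w 0.4 F [-0.9 -1.  -0.6] q [-0.65 -0.2   2.03 -0.    1.32 -0.86]
```

View pics/t3c.png

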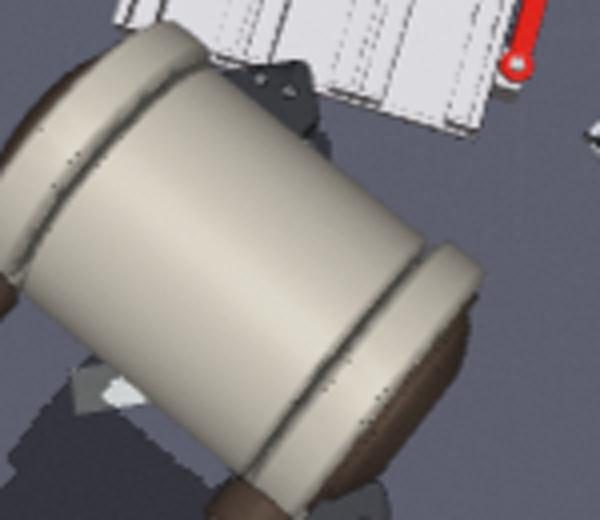

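Call:
{"api": "arm_command", "payload": {
  "motion": [
    [0,0,0,0,9],
    [0,0,0,0,9],
    [0,0,0,0,9],
    [0,0,0,0,9],
    [0,0,0,0,9],
    [0,0,0,0,9],
    [0,0,0,0,9],
    [0,0,0,0,9],
    [0,0,0,0,9],
    [0,0,0,0,9],
    [0,0,0,0,9],
    [0,0,0,0,9],
    [0,0,0,0,9],
    [0,0,0,0,9]
  ]
}}

```text
time_s: 5.78
tcp_pos: [399.7, -154.7, 163.7]
ee_rot: [0.63, 0.776, -0.0, -0.002]
contact_force: [0.4, -0.4, 0.7]
gripper_width: 89.2
```

Call:
{"api": "arm_command", "payload": {
  "motion": [
    [0,0,-2,0,9],
    [0,0,-5,0,9],
    [0,0,-8,0,9],
    [0,0,-10,0,9],
    [0,0,-11,0,9],
    [0,0,-12,0,9],
    [0,0,-12.5,0,9],
    [0,0,-13,0,9],
    [0,0,-13.2,0,9],
    [0,0,-13.2,0,9],
    [0,0,-13.2,0,9]
  ]
}}

```text
time_s: 6.7
tcp_pos: [400.3, -155.1, 32.4]
ee_rot: [0.63, 0.776, -0.0, -0.001]
contact_force: [0.7, 0.2, -0.5]
gripper_width: 90.1
```

```bash
python3 - <<'E'
from h import *
snap("wrist","w4.png");st()
im,_,_=snap("side","s4.png")
cv2.imwrite("pics/s4c.png",cv2.resize(im[100:320,110:330],None,fx=2.7,fy=2.7,interpolation=cv2.INTER_CUBIC))
E
```

```text
t 6.75 tcp [ 400.3 -155.2   32.4] yaw(tool x) 1.7777 tilt [-0.0027  0.0011] w 90.2 F [-0.3  0.  -0.2] q [-0.65 -0.    2.13 -0.    1.01 -0.86]
```

View pics/w4.png

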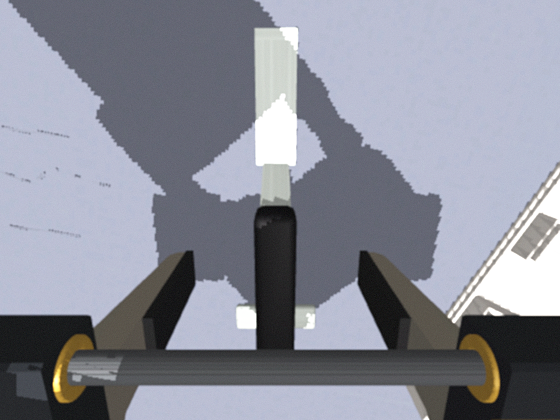

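View pics/s4c.png

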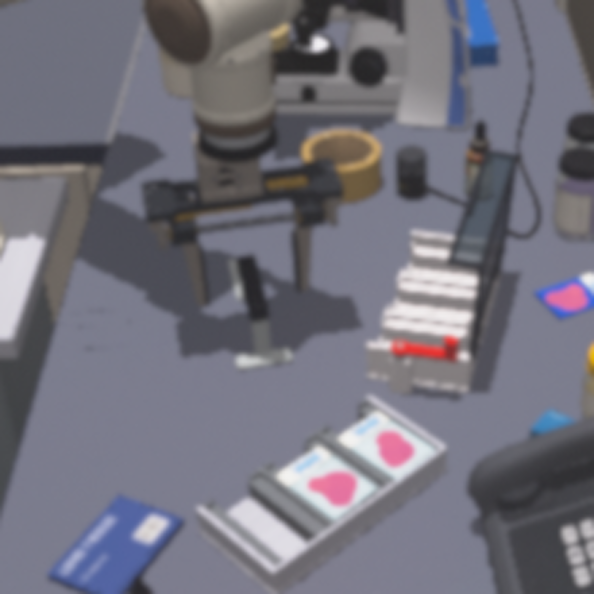

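Call:
{"api": "arm_command", "payload": {
  "motion": [
    [0,0,0,0,0],
    [0,0,0,0,0],
    [0,0,0,0,0],
    [0,0,0,0,0],
    [0,0,0,0,0],
    [0,0,0,0,0],
    [0,0,0,0,0],
    [0,0,0,0,0],
    [0,0,0,0,0],
    [0,0,0,0,0],
    [0,0,0,0,0],
    [0,0,0,0,0],
    [0,0,0,0,0],
    [0,0,0,0,0],
    [0,0,0,0,0]
  ]
}}

```text
time_s: 8.05
tcp_pos: [400.2, -155.1, 32.3]
ee_rot: [0.63, 0.776, -0.0, -0.002]
contact_force: [0.6, 0.0, -0.2]
gripper_width: 19.7
```

```bash
python3 - <<'E'
from h import *
snap("wrist","w5.png");st()
E
```

```text
t 8.10 tcp [ 400.2 -155.1   32.3] yaw(tool x) 1.7777 tilt [-0.0029  0.0012] w 19.5 F [-0.2  0.1 -0.5] q [-0.65 -0.    2.13 -0.    1.01 -0.86]
```

View pics/w5.png

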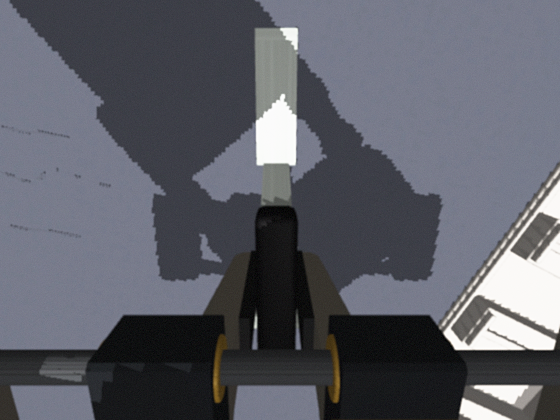

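```bash
python3 - <<'E'
from h import *
im,E,K=load("w5.png")
s=get_state(); p=s["tcp_pos"]; yaw=1.7777
d=np.array([np.cos(yaw),np.sin(yaw)]); l=np.array([-d[1],d[0]])
for n,u,v,z in[("tipL",255.5,28.5,2),("tipR",298.5,28.5,2),("baseL",256.5,164.5,2),("baseR",296.5,164.5,2),("hfL",256,212,69),("hfR",297,212,69)]:
    q=ray(u,v,E,K,z)[:2]-p[:2]; print(n,(q@d).round(1),(q@l).round(1))
E
```

```text
tipL 127.2 10.6
tipR 127.1 -13.5
baseL 51.0 11.3
baseR 50.9 -13.6
hfL 39.7 8.0
hfR 39.7 -10.3
```

Call:
{"api": "arm_command", "payload": {
  "motion": [
    [0,0,0.5,0,0],
    [0,0,1.5,0,0],
    [0,0,3,0,0],
    [0,0,4.5,0,0],
    [0,0,6,0,0],
    [0,0,7.5,0,0],
    [0,0,9,0,0],
    [0,0,10,0,0],
    [0,0,10,0,0],
    [0,0,10,0,0]
  ]
}}

```text
time_s: 8.93
tcp_pos: [400.5, -155.3, 132.8]
ee_rot: [0.63, 0.776, -0.0, -0.001]
contact_force: [-0.3, 0.1, -1.8]
gripper_width: 19.7
```

```bash
python3 - <<'E'
from h import *
snap("wrist","w6.png");st()
snap("side","s6.png")
E
```

```text
t 8.98 tcp [ 399.9 -154.9  132. ] yaw(tool x) 1.7778 tilt [-0.0033  0.0015] w 20.0 F [-0.1  0.8 -0.9] q [-0.65 -0.16  2.06 -0.    1.25 -0.86]
```

View pics/w6.png

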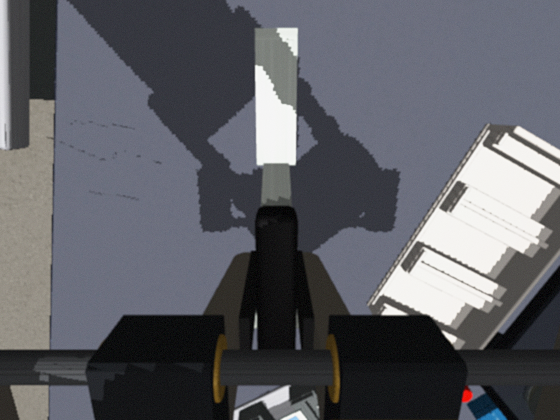

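View pics/s6.png

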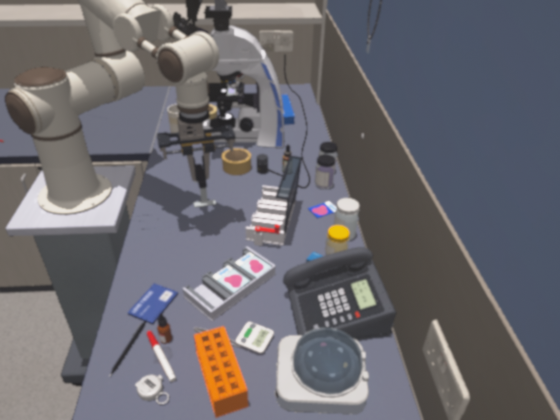

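Call:
{"api": "arm_command", "payload": {
  "motion": [
    [-0.2,-0.2,0,-0.06,0],
    [-0.4,-0.4,0,-0.18,0],
    [-0.6,-0.6,0,-0.3,0],
    [-0.8,-0.8,0,-0.42,0],
    [-1,-1,0,-0.54,0],
    [-1.2,-1.2,0,-0.66,0],
    [-1.5,-1.5,0,-0.78,0],
    [-1.8,-1.8,0,-0.9,0],
    [-2.1,-2,0,-1.02,0],
    [-2.4,-2.2,0,-1.14,0],
    [-2.7,-2.4,0,-1.26,0],
    [-3,-2.6,0,-1.38,0],
    [-3.3,-2.8,0,-1.5,0],
    [-3.6,-3,0,-1.62,0],
    [-3.9,-3.2,0,-1.74,0],
    [-4.1,-3.4,0,-1.86,0],
    [-4.3,-3.5,0,-1.98,0],
    [-4.4,-3.6,0,-2.08,0],
    [-4.4,-3.6,0,-2.13,0],
    [-4.4,-3.6,0,-2.15,0]
  ]
}}

```text
time_s: 10.7
tcp_pos: [355.0, -190.1, 130.4]
ee_rot: [0.983, -0.186, 0.001, -0.002]
contact_force: [-0.5, 0.2, -1.3]
gripper_width: 20.0
```

Call:
{"api": "arm_command", "payload": {
  "motion": [
    [0,0,0,-0.08,0],
    [0,0,0,-0.2,0],
    [0,0,0,-0.32,0],
    [0,0,0,-0.4,0],
    [0,0,0,-0.44,0],
    [0,0,0,-0.44,0],
    [0,0,0,-0.44,0]
  ]
}}

```text
time_s: 11.28
tcp_pos: [354.7, -189.8, 129.8]
ee_rot: [0.919, -0.395, 0.001, -0.002]
contact_force: [-0.8, -0.1, -1.3]
gripper_width: 19.9
```

```bash
python3 - <<'E'
from h import *
st();snap("wrist","w7.png");st()
E
```

```text
t 11.28 tcp [ 354.7 -189.8  129.8] yaw(tool x) -0.8126 tilt [0.0031 0.0034] w 19.9 F [-0.8 -0.1 -1.3] q [-0.8  -0.25  2.14  0.    1.25  1.58]
t 11.33 tcp [ 354.7 -189.8  129.9] yaw(tool x) -0.8127 tilt [0.0033 0.0032] w 19.6 F [ 0.1 -0.1 -0.8] q [-0.8  -0.25  2.14  0.    1.25  1.58]
```

View pics/w7.png

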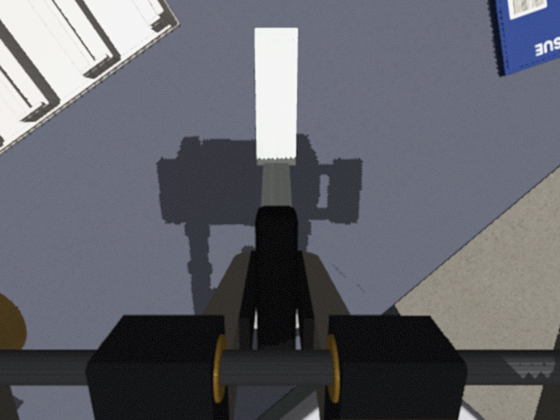

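Call:
{"api": "arm_command", "payload": {
  "motion": [
    [1,-1.5,1,0,0],
    [2.5,-4,2,0,0],
    [4,-6.5,3,0,0],
    [5.5,-9,4,0,0],
    [7,-11.4,5,0,0],
    [8,-13,5,0,0],
    [8.1,-13.2,5,0,0],
    [8.1,-13.2,5,0,0],
    [8.1,-13.2,5,0,0]
  ]
}}

```text
time_s: 12.08
tcp_pos: [435.0, -320.8, 179.0]
ee_rot: [0.919, -0.395, -0.0, -0.003]
contact_force: [-0.4, 1.2, -1.2]
gripper_width: 19.8
```

```bash
python3 - <<'E'
from h import *
st();snap("wrist","w8.png");st()
E
```

```text
t 12.08 tcp [ 435.  -320.8  179. ] yaw(tool x) -0.8120 tilt [0.0018 0.0051] w 19.8 F [-0.4  1.2 -1.2] q [-0.86  0.09  1.72  0.    1.33  1.52]
t 12.13 tcp [ 435.  -320.5  179.1] yaw(tool x) -0.8118 tilt [0.0019 0.0049] w 19.7 F [ 0.5  0.1 -1.2] q [-0.86  0.09  1.72  0.    1.33  1.52]
```

View pics/w8.png

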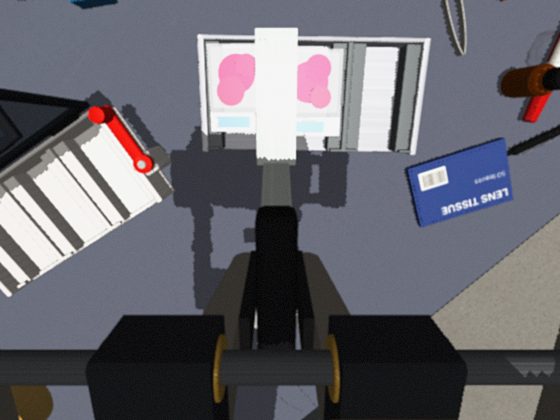

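```bash
python3 - <<'E'
from h import *
im=cv2.imread("pics/w8.png")
cv2.imwrite("pics/w8c.png",cv2.resize(im[20:170,190:440],None,fx=3.2,fy=3.2,interpolation=cv2.INTER_CUBIC))
E
```

View pics/w8c.png

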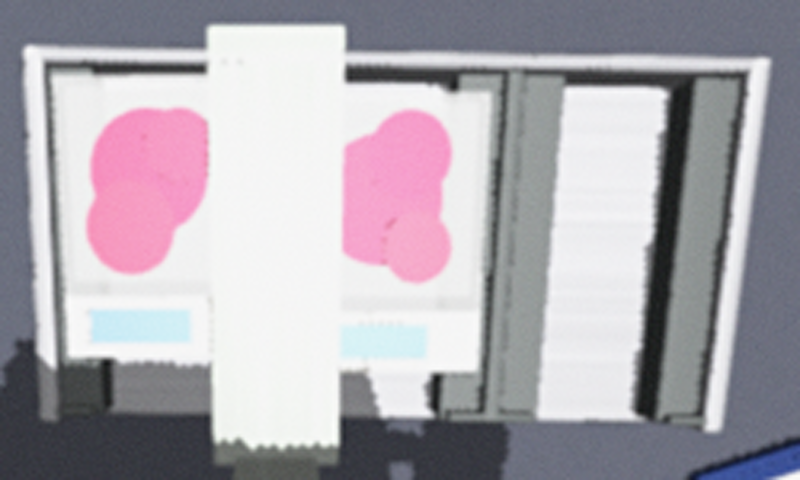

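```bash
python3 - <<'E'
from h import *
im,E,K=load("w8.png")
f=lambda x,y,z: ray(x/3.2+190,y/3.2+20,E,K,z)[:2]
BL,BR,FL,FR=[f(*p,32) for p in((25,48),(768,60),(43,418),(718,430))]
print(BL,BR,FL,FR); print("w",np.linalg.norm(BL-BR),np.linalg.norm(FL-FR),"d",np.linalg.norm(BL-FL),np.linalg.norm(BR-FR))
l=(BL-BR)+(FL-FR); y1=np.arctan2(l[1],l[0])-np.pi/2
dd=(BL-FL)+(BR-FR); y2=np.arctan2(dd[1],dd[0]); print("yaw",y1,y2)
yaw=y1; d=np.array([np.cos(yaw),np.sin(yaw)]); l=np.array([-d[1],d[0]])
c=(BL+BR+FL+FR)/4+1*d; print("origin",c)
for n,y in(("L",66),("M",0)):print(n,c+y*l)
for n,pts in(("Lslide",[(62,75),(68,358)]),("Mslide",[(495,90),(478,372)])):
    for p in pts: q=f(*p,28)-c; print(n,(q@d).round(1),(q@l).round(1))
q=f(555,90,26)-c;print("ledge inner",q@l); q=f(665,90,26)-c; print(q@l); q=f(665,90,5)-c; print(q@l)
E
```

```text
[ 586.09779273 -378.05274838] [ 436.86743722 -514.96670082] [ 518.44850024 -304.68957238] [ 369.36058428 -441.11822066]
w 202.52192320713954 202.08904660334542 d 99.79269695926482 100.05385157387457
yaw -0.8290600599058342 -0.828066603976361
origin [ 478.36914769 -410.44410726]
L [ 527.03073005 -365.85654844]
M [ 478.36914769 -410.44410726]
Lslide 43.0 92.2
Lslide -33.5 93.6
Mslide 41.1 -28.2
Mslide -35.5 -28.9
ledge inner -45.289811215201574
-76.0035999365934
-82.67184688161731
```

Call:
{"api": "arm_command", "payload": {
  "motion": [
    [-1,0.7,0,0,0],
    [-3,2,0,-0.017,0],
    [-5.5,3.7,0,-0.017,0],
    [-8,5.4,0,-0.017,0],
    [-9.5,6.4,0,-0.017,0],
    [-10.2,6.8,-1,-0.017,0],
    [-10.2,6.8,-3,-0.017,0],
    [-10.2,6.8,-5.5,-0.017,0],
    [-10.2,6.8,-8,-0.017,0],
    [-10.2,6.8,-10.5,-0.017,0],
    [-10.2,6.8,-12.3,-0.017,0],
    [-10.2,6.8,-13.1,-0.017,0],
    [-10.2,6.8,-13.1,-0.017,0],
    [-10.2,6.8,-13.1,-0.017,0]
  ]
}}

```text
time_s: 13.3
tcp_pos: [333.0, -252.2, 48.5]
ee_rot: [0.915, -0.402, -0.0, -0.003]
contact_force: [-0.5, -1.3, -1.5]
gripper_width: 20.2
```

```bash
python3 - <<'E'
from h import *
st();snap("wrist","w9.png");snap("side","s9.png")
E
```

```text
t 13.30 tcp [ 333.  -252.2   48.5] yaw(tool x) -0.8283 tilt [0.0021 0.0048] w 20.2 F [-0.5 -1.3 -1.5] q [-0.94 -0.07  2.16  0.01  1.05  1.45]
```

View pics/w9.png

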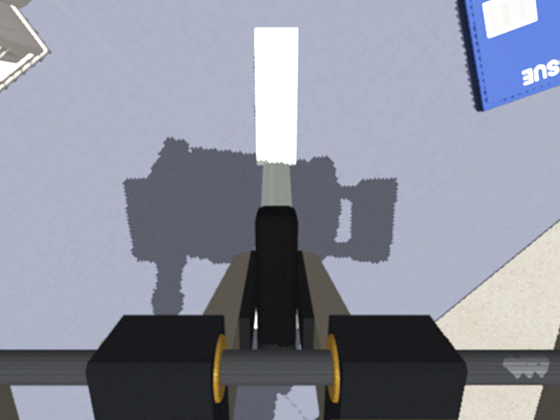

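View pics/s9.png

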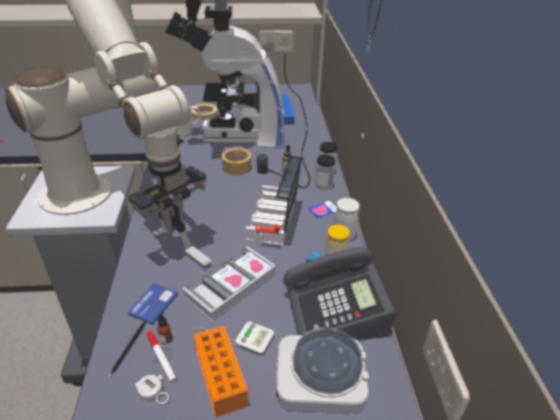

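Call:
{"api": "arm_command", "payload": {
  "motion": [
    [0.5,-0.6,-0.1,0,0],
    [1.3,-1.4,-0.1,0,0],
    [2.1,-2.3,-0.1,0,0],
    [2.9,-3.2,-0.1,0,0],
    [3.6,-3.9,-0.1,0,0],
    [4,-4.4,-0.1,0,0],
    [4.1,-4.5,-0.1,0,0],
    [4.1,-4.5,-0.1,0,0]
  ]
}}

```text
time_s: 14.07
tcp_pos: [375.2, -299.0, 49.0]
ee_rot: [0.915, -0.402, 0.002, -0.002]
contact_force: [-0.8, 0.1, -1.8]
gripper_width: 19.9
```

```bash
python3 - <<'E'
from h import *
st();snap("wrist","w10.png")
E
```

```text
t 14.07 tcp [ 375.2 -299.    49. ] yaw(tool x) -0.8285 tilt [0.0042 0.002 ] w 19.9 F [-0.8  0.1 -1.8] q [-0.93  0.1   1.99  0.01  1.05  1.47]
```

View pics/w10.png

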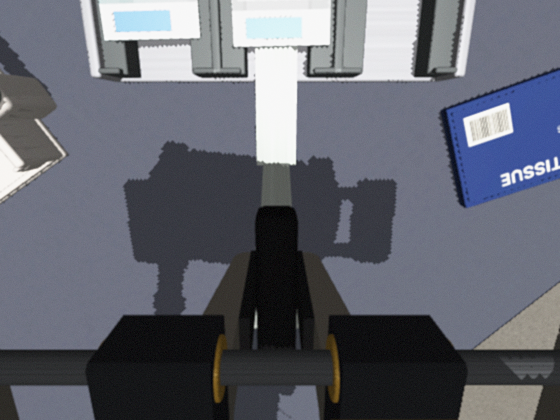

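Call:
{"api": "arm_command", "payload": {
  "motion": [
    [0.5,-0.6,0,0,0],
    [1.3,-1.4,0,0,0],
    [2.1,-2.3,-0.1,0,0],
    [2.9,-3.2,-0.1,0,0],
    [3.6,-4,-0.1,0,0],
    [4,-4.5,-0.1,0,0],
    [4.1,-4.7,-0.1,0,0],
    [4.1,-4.7,-0.1,0,0]
  ]
}}

```text
time_s: 14.78
tcp_pos: [415.8, -345.7, 47.7]
ee_rot: [0.915, -0.403, 0.001, -0.002]
contact_force: [0.1, -0.4, -1.6]
gripper_width: 19.6
```

```bash
python3 - <<'E'
from h import *
st();snap("wrist","w11.png")
E
```

```text
t 14.78 tcp [ 415.8 -345.7   47.7] yaw(tool x) -0.8286 tilt [0.0036 0.0026] w 19.6 F [ 0.1 -0.4 -1.6] q [-0.92  0.25  1.82  0.01  1.07  1.48]
```

View pics/w11.png

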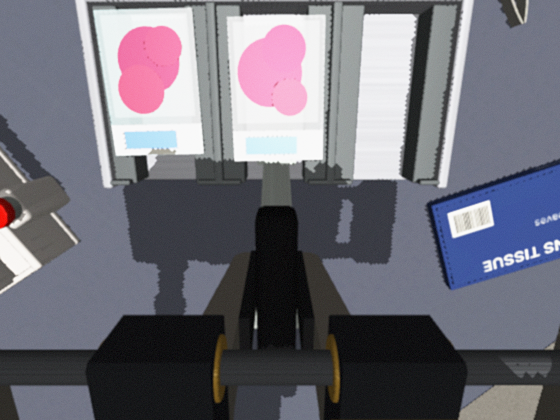

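Call:
{"api": "arm_command", "payload": {
  "motion": [
    [0,0,0.3,0,0],
    [0,0,0.6,0,0],
    [0,0,0.9,0,0],
    [0,0,1.2,0,0],
    [0,0,1.6,0,0],
    [0,0,2,0,0],
    [0,0,2.5,0,0],
    [0,0,3.1,0,0],
    [0,0,3.8,0,0],
    [0,0,4.6,0,0],
    [0,0,5.4,0,0],
    [0,0,6.1,0,0],
    [0,0,6.6,0,0],
    [0,0,7,0,0],
    [0,0,7,0,0]
  ]
}}

```text
time_s: 16.08
tcp_pos: [416.0, -345.7, 118.7]
ee_rot: [0.915, -0.403, 0.002, -0.002]
contact_force: [-0.7, -0.9, -0.9]
gripper_width: 19.8
```

```bash
python3 - <<'E'
from h import *
st();snap("wrist","w12.png");snap("side","s12.png")
E
```

```text
t 16.08 tcp [ 416.  -345.7  118.7] yaw(tool x) -0.8285 tilt [0.0044 0.0016] w 19.8 F [-0.7 -0.9 -0.9] q [-0.92  0.15  1.78  0.    1.21  1.48]
```

View pics/w12.png

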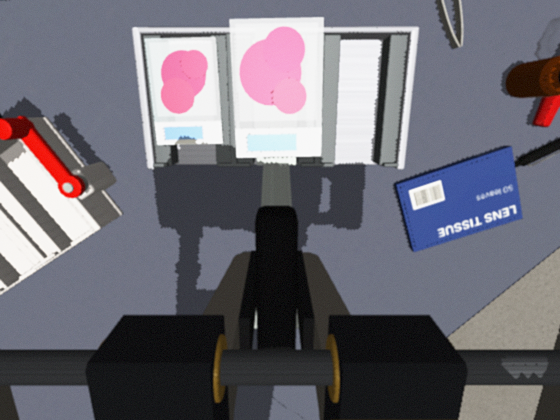

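View pics/s12.png

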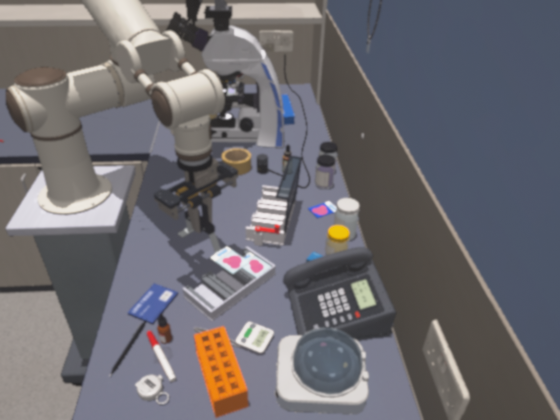

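Call:
{"api": "arm_command", "payload": {
  "motion": [
    [0,0.2,0.2,0.01,0],
    [0.1,0.6,0.4,0.02,0],
    [0.2,1.2,0.7,0.04,0],
    [0.3,2.1,1,0.06,0],
    [0.4,3.2,1.3,0.09,0],
    [0.5,4.4,1.6,0.12,0],
    [0.7,5.7,1.8,0.15,0],
    [0.9,7.1,2,0.18,0],
    [1.1,8.5,2,0.21,0],
    [1.2,9.9,2,0.24,0],
    [1.4,11.3,2,0.27,0],
    [1.6,12.7,2,0.3,0],
    [1.7,14.1,2,0.33,0],
    [1.9,15.5,2,0.36,0],
    [2.1,16.9,2,0.39,0],
    [2.3,18.3,2,0.42,0],
    [2.4,19.5,2,0.45,0],
    [2.5,20.5,2,0.48,0],
    [2.6,21.3,2,0.5,0],
    [2.7,21.8,2,0.52,0]
  ]
}}

```text
time_s: 17.85
tcp_pos: [442.5, -126.1, 137.5]
ee_rot: [0.988, -0.152, 0.0, -0.002]
contact_force: [-0.4, 0.3, -1.2]
gripper_width: 19.3
```

Call:
{"api": "arm_command", "payload": {
  "motion": [
    [0,0.3,0,0.01,0],
    [0,0.6,0,0.025,0],
    [0,0.8,0,0.035,0],
    [0,0.8,0,0.035,0],
    [0,0.8,0,0.035,0],
    [0,0.8,0,0.035,0]
  ]
}}

```text
time_s: 18.35
tcp_pos: [442.5, -118.4, 137.5]
ee_rot: [0.991, -0.135, 0.0, -0.002]
contact_force: [-0.1, 0.3, -2.5]
gripper_width: 19.9
```

```bash
python3 - <<'E'
from h import *
st();snap("wrist","w13.png")
E
```

```text
t 18.35 tcp [ 442.5 -118.4  137.5] yaw(tool x) -0.2714 tilt [0.0009 0.0043] w 19.9 F [-0.1  0.3 -2.5] q [-0.53 -0.09  1.99  0.    1.25  1.31]
```

View pics/w13.png

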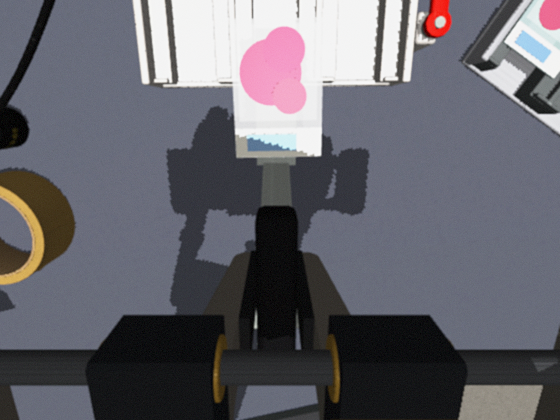

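```bash
python3 - <<'E'
from h import *
im=cv2.imread("pics/w13.png")
cv2.imwrite("pics/w13c.png",cv2.resize(im[0:110,125:455],None,fx=2.4,fy=4,interpolation=cv2.INTER_CUBIC))
E
```

```text
(no output)
```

View pics/w13c.png

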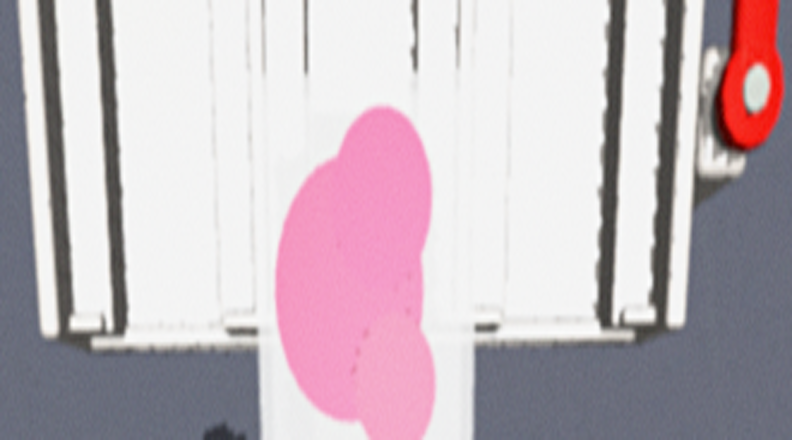

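```bash
python3 - <<'E'
from h import *
im,E,K=load("w13.png")
f=lambda x,y,z: ray(x/2.4+125,y/4,E,K,z)[:2]
A,B=f(40,335,43),f(685,325,43); print(A,B,np.linalg.norm(A-B))
w=A-B; print("yaw",np.arctan2(w[1],w[0])-np.pi/2)
A2,B2=f(20,10,43),f(705,10,43)
print("side dirs",[np.arctan2(*(q[::-1])) for q in (A2-A,B2-B)])
yaw=np.arctan2(w[1],w[0])-np.pi/2
d=np.array([np.cos(yaw),np.sin(yaw)]); l=np.array([-d[1],d[0]])
c=(A+B)/2+52*d; print("origin",c)
L=f(757,90,59)-c; print("latch pivot",L@d,L@l)
for x,z in((305,26),(413,26)): q=f(x,60,z)-c; print(q@d,q@l)
for x,y,z in((105,20,26),(72,320,32),(105,320,32),(225,320,32),(500,320,32),(620,315,32),(655,315,32)): q=f(x,y,z)-c; print("stop",q@d,q@l)
# slide pose in tool
s=get_state()
E
```

```text
[569.46028729 -45.82980927] [ 516.15797079 -243.13680792] 204.3800104238213
yaw -0.26385083803228926
side dirs [np.float64(-0.27690968675485506), np.float64(-0.2711385017782589)]
origin [ 593.00955671 -158.04491108]
latch pivot -15.925931110035659 -112.81915102523418
-2.1511582565398673 17.74139854280708
-2.479872239916443 -16.736025399630158
stop 5.211378221692582 81.02306751731268
stop -48.47259925279501 95.42404885847647
stop -48.56765633537812 84.53843771656824
stop -48.91301197542138 44.98949406067309
stop -49.70264322674442 -45.43636915556318
stop -49.12722791732146 -84.72875975371923
stop -49.22749372296801 -96.18959538354402
```

```bash
python3 - <<'E'
from h import *
im,E,K=load("w13.png")
cv2.imwrite("pics/w13d.png",cv2.resize(im[90:180,215:345],None,fx=5,fy=5,interpolation=cv2.INTER_CUBIC))
p=get_state()["tcp_pos"]; yaw=-.2714
d=np.array([np.cos(yaw),np.sin(yaw)]); l=np.array([-d[1],d[0]])
for u,v,z in((235,157,109),(322,157,109),(258,163.5,107),(297,163.5,107)):
    q=ray(u,v,E,K,z)[:2]-p[:2]; print(q@d,q@l)
E
```

```text
55.68337544278133 26.414736733029095
55.67699997492447 -27.08487873391584
51.39219465047591 12.438873631621242
51.391634919315244 -11.906740029780893
```

View pics/w13d.png

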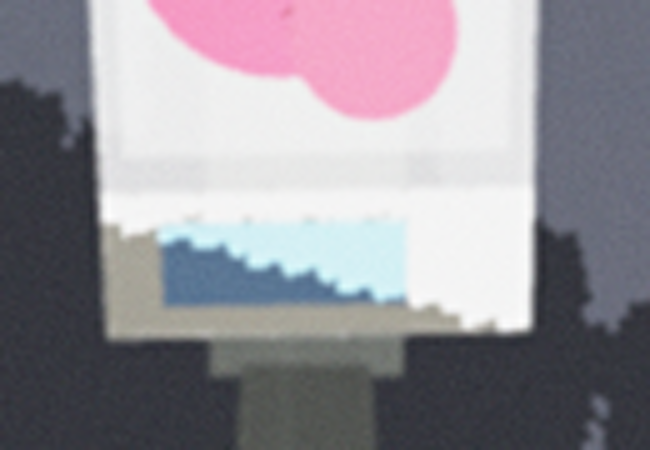

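Call:
{"api": "arm_command", "payload": {
  "motion": [
    [0.2,0,0,0,0],
    [0.6,-0.1,0,0,0],
    [1.2,-0.3,0,0,0],
    [2,-0.5,0,0,0],
    [2.9,-0.7,0,0,0],
    [3.8,-0.9,0,0,0],
    [4.7,-1.1,0,0,0],
    [5.4,-1.3,0,0,0],
    [5.8,-1.4,-0.2,0,0],
    [6,-1.4,-0.6,0,0],
    [6,-1.4,-1.2,0,0],
    [6,-1.4,-2,0,0],
    [6,-1.4,-2.8,0,0],
    [6,-1.4,-3.6,0,0],
    [6,-1.4,-4.4,0,0],
    [6,-1.4,-5,0,0],
    [6,-1.4,-5.4,0,0],
    [6,-1.4,-5.6,0,0],
    [6,-1.4,-5.6,0,0]
  ]
}}

```text
time_s: 19.98
tcp_pos: [502.2, -132.3, 81.0]
ee_rot: [0.991, -0.135, -0.0, -0.002]
contact_force: [-0.5, -0.0, -1.9]
gripper_width: 19.8
```

```bash
python3 - <<'E'
from h import *
st();snap("wrist","w14.png")
E
```

```text
t 19.98 tcp [ 502.2 -132.3   81. ] yaw(tool x) -0.2714 tilt [0.0003 0.0047] w 19.8 F [-0.5 -0.  -1.9] q [-0.49  0.15  1.86  0.    1.13  1.35]
```

View pics/w14.png

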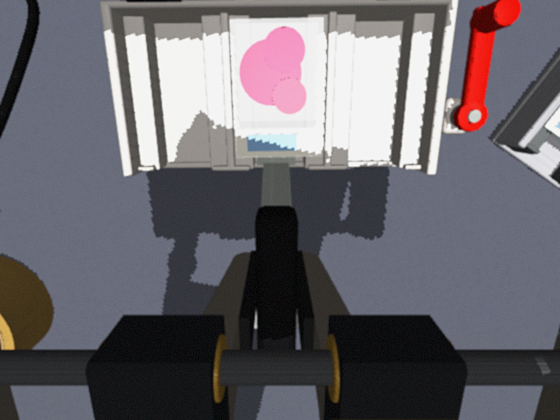

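Call:
{"api": "arm_command", "payload": {
  "motion": [
    [0,0,-0.3,0.003,0],
    [0,0,-0.8,0.003,0],
    [0,0,-1.3,0.003,0],
    [0,0,-1.7,0.003,0],
    [0,0,-2,0.003,0],
    [0,0,-2.2,0.003,0],
    [0,0,-2.4,0.003,0],
    [0,0,-2.6,0.003,0],
    [0,0,-2.8,0.003,0],
    [0,0,-3.1,0.003,0],
    [0,0,-3.3,0.003,0],
    [0,0,-3.3,0.003,0],
    [0,0,-3.3,0.003,0]
  ]
}}

```text
time_s: 21.12
tcp_pos: [502.5, -132.4, 48.4]
ee_rot: [0.991, -0.134, 0.0, -0.002]
contact_force: [1.3, -0.2, -1.9]
gripper_width: 19.3
```

```bash
python3 - <<'E'
from h import *
st();im,_,_=snap("wrist","w15.png")
cv2.imwrite("pics/w15c.png",cv2.resize(im[0:200,180:380],None,fx=3,fy=3,interpolation=cv2.INTER_CUBIC))
E
```

```text
t 21.12 tcp [ 502.5 -132.4   48.4] yaw(tool x) -0.2684 tilt [0.0007 0.0045] w 19.3 F [ 1.3 -0.2 -1.9] q [-0.49  0.2   1.88  0.    1.06  1.34]
```

View pics/w15c.png

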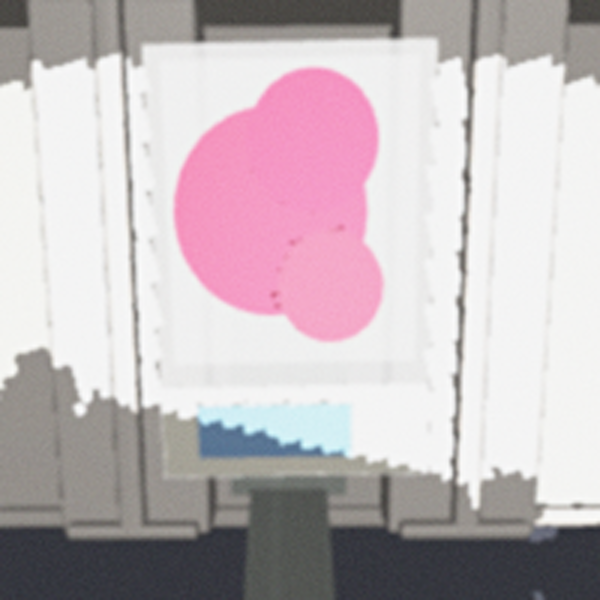

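Call:
{"api": "arm_command", "payload": {
  "motion": [
    [-0.3,0.1,0,0,0],
    [-0.9,0.2,0,0,0],
    [-1.8,0.5,0,0,0],
    [-3,0.8,0,0,0],
    [-4.4,1.2,0,0,0],
    [-5.9,1.6,0,0,0],
    [-7.4,2,0,0,0],
    [-8.9,2.4,0,0,0],
    [-10.2,2.8,0,0,0],
    [-11.2,3.1,0,0,0],
    [-11.6,3.2,1,0,0],
    [-11.6,3.2,3,0,0],
    [-11.6,3.2,5,0,0],
    [-11.6,3.2,7,0,0],
    [-11.6,3.2,8,0,0],
    [-11.6,3.2,8,0,0]
  ]
}}

```text
time_s: 22.5
tcp_pos: [388.0, -101.4, 130.9]
ee_rot: [0.991, -0.134, 0.003, -0.001]
contact_force: [0.8, 0.0, -1.6]
gripper_width: 19.6
```

```bash
python3 - <<'E'
from h import *
st();im,_,_=snap("side","s16.png")
cv2.imwrite("pics/s16c.png",cv2.resize(im[130:330,150:350],None,fx=3,fy=3,interpolation=cv2.INTER_CUBIC))
im,_,_=snap("top","t16.png")
cv2.imwrite("pics/t16c.png",cv2.resize(im[130:330,180:440],None,fx=3,fy=3,interpolation=cv2.INTER_CUBIC))
E
```

```text
t 22.50 tcp [ 388.  -101.4  130.9] yaw(tool x) -0.2684 tilt [0.0056 0.0014] w 19.6 F [ 0.8  0.  -1.6] q [-0.56 -0.26  2.14  0.    1.25  1.27]
```

View pics/s16c.png

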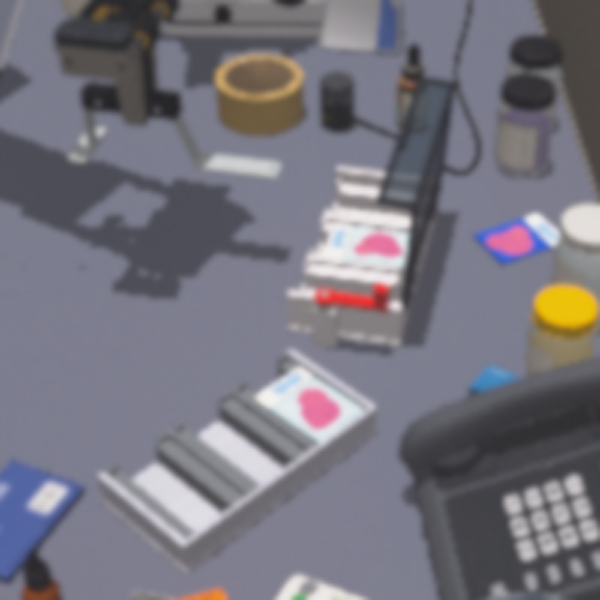

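View pics/t16c.png

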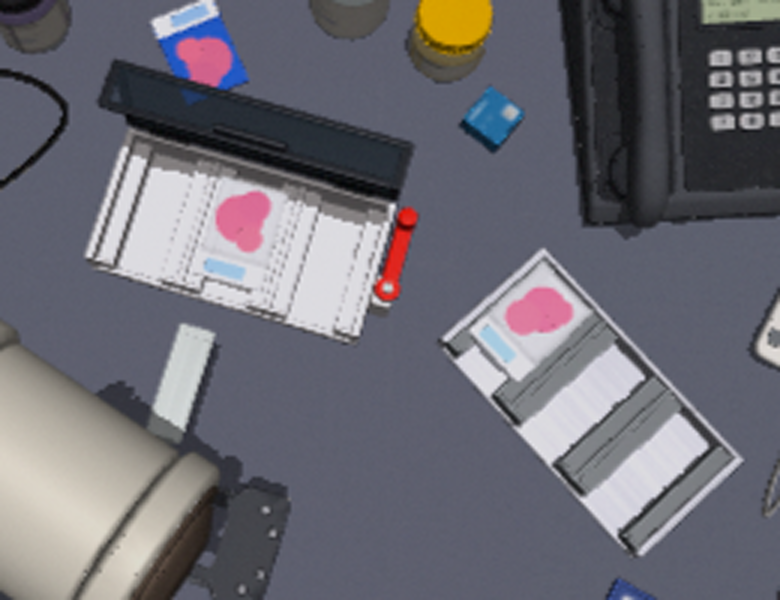

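Call:
{"api": "arm_command", "payload": {
  "motion": [
    [0,-0.5,0,-0.05,0],
    [0,-1.5,0,-0.13,0],
    [0,-3,0,-0.22,0],
    [-0.1,-5,0,-0.32,0],
    [-0.2,-7,0,-0.42,0],
    [-0.3,-9,0,-0.5,0],
    [-0.3,-10.2,0,-0.56,0],
    [-0.3,-10.6,-1,-0.56,0],
    [-0.3,-10.6,-3,-0.56,0],
    [-0.3,-10.6,-5,-0.56,0],
    [-0.3,-10.6,-7,-0.56,0],
    [-0.3,-10.6,-8,-0.56,0],
    [-0.3,-10.6,-8.3,-0.56,0],
    [-0.3,-10.6,-8.3,-0.56,0],
    [-0.3,-10.6,-8.3,-0.56,0]
  ]
}}

```text
time_s: 23.85
tcp_pos: [383.6, -206.3, 45.3]
ee_rot: [0.916, -0.402, 0.001, -0.002]
contact_force: [-1.2, 0.9, -1.3]
gripper_width: 19.7
```

```bash
python3 - <<'E'
from h import *
st()
E
```

```text
t 23.85 tcp [ 383.6 -206.3   45.3] yaw(tool x) -0.8277 tilt [0.0034 0.003 ] w 19.7 F [-1.2  0.9 -1.3] q [-0.78 -0.01  2.12  0.01  1.04  1.62]
```

Call:
{"api": "arm_command", "payload": {
  "motion": [
    [0.5,-0.6,0.2,0,0],
    [1.3,-1.4,0.2,0,0],
    [2.1,-2.3,0.2,0,0],
    [2.9,-3.2,0.2,0,0],
    [3.7,-4,0.2,0,0],
    [4.1,-4.5,0.2,0,0],
    [4.2,-4.6,0.2,0,0],
    [4.2,-4.6,0.2,0,0]
  ]
}}

```text
time_s: 24.52
tcp_pos: [426.1, -252.9, 47.9]
ee_rot: [0.916, -0.402, 0.001, -0.002]
contact_force: [-0.7, 1.0, -2.0]
gripper_width: 20.0
```

```bash
python3 - <<'E'
from h import *
st();snap("wrist","w17.png")
E
```

```text
t 24.52 tcp [ 426.1 -252.9   47.9] yaw(tool x) -0.8277 tilt [0.0042 0.0022] w 20.0 F [-0.7  1.  -2. ] q [-0.78  0.14  1.95  0.01  1.05  1.61]
```

View pics/w17.png

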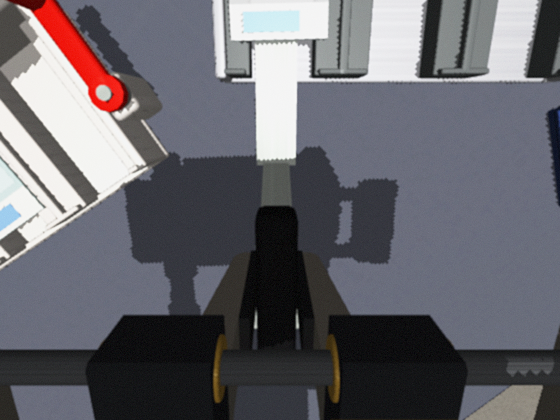

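Call:
{"api": "arm_command", "payload": {
  "motion": [
    [0.4,-0.6,0,0,0],
    [1.2,-1.4,0,0,0],
    [2,-2.3,0,0,0],
    [2.8,-3.2,0,0,0],
    [3.6,-4.1,0,0,0],
    [4.1,-4.6,0,0,0],
    [4.2,-4.7,0,0,0],
    [4.2,-4.7,0,0,0]
  ]
}}

```text
time_s: 25.23
tcp_pos: [467.6, -299.4, 47.5]
ee_rot: [0.916, -0.402, 0.001, -0.002]
contact_force: [-0.2, 0.7, -1.1]
gripper_width: 20.0
```

```bash
python3 - <<'E'
from h import *
s=st();_,E,K=snap("wrist","w18.png")
p=s["tcp_pos"];d=np.array([np.cos(-.8277),np.sin(-.8277)]);
for v in(155,158,160,162,164): print(v,(ray(277,v,E,K,28)[:2]-p[:2])@d)
E
```

```text
t 25.23 tcp [ 467.6 -299.4   47.5] yaw(tool x) -0.8276 tilt [0.0033 0.0031] w 20.0 F [-0.2  0.7 -1.1] q [-0.79  0.28  1.78  0.01  1.08  1.61]
155 57.39930777540276
158 55.64469065430616
160 54.46998482724911
162 53.29128653077392
164 52.10857537644149
```

View pics/w18.png

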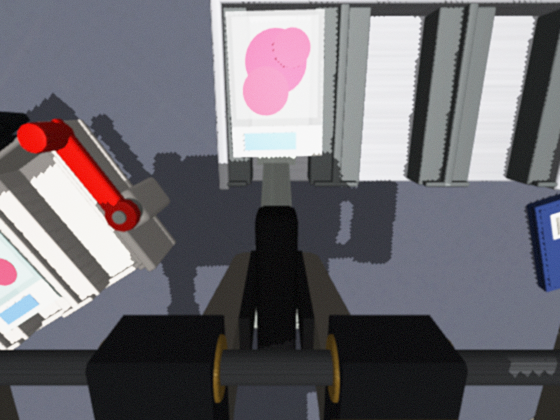

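Call:
{"api": "arm_command", "payload": {
  "motion": [
    [0,0,0.3,0,0],
    [0,0,0.6,0,0],
    [0,0,0.9,0,0],
    [0,0,1.2,0,0],
    [0,0,1.6,0,0],
    [0,0,2,0,0],
    [0,0,2.5,0,0],
    [0,0,3.1,0,0],
    [0,0,3.8,0,0],
    [0,0,4.6,0,0],
    [0,0,5.4,0,0],
    [0,0,6.2,0,0],
    [0,0,7,0,0],
    [0,0,7.8,0,0],
    [0,0,8.4,0,0],
    [0,0,8.8,0,0],
    [0,0,9,0,0],
    [0,0,9,0,0]
  ]
}}

```text
time_s: 26.78
tcp_pos: [467.5, -299.1, 137.8]
ee_rot: [0.916, -0.402, 0.001, -0.002]
contact_force: [1.1, -0.1, -1.6]
gripper_width: 19.7
```

```bash
python3 - <<'E'
from h import *
st();snap("wrist","w19.png")
E
```

```text
t 26.78 tcp [ 467.5 -299.1  137.8] yaw(tool x) -0.8275 tilt [0.0034 0.003 ] w 19.7 F [ 1.1 -0.1 -1.6] q [-0.79  0.16  1.72  0.    1.25  1.61]
```

View pics/w19.png

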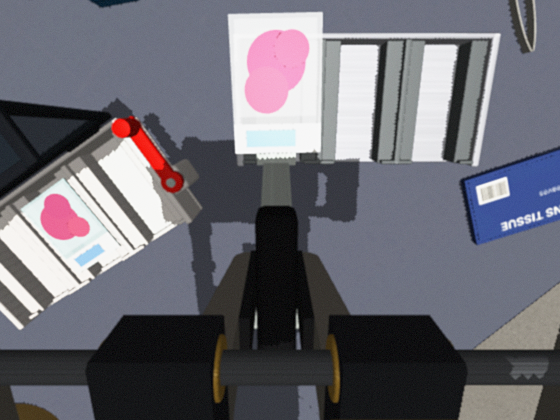

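Call:
{"api": "arm_command", "payload": {
  "motion": [
    [-0.1,0.2,0,0.01,0],
    [-0.4,0.6,0,0.02,0],
    [-0.8,1.2,0,0.04,0],
    [-1.2,2.1,0,0.06,0],
    [-1.6,3.2,0,0.09,0],
    [-2,4.4,0,0.12,0],
    [-2.2,5.7,0,0.15,0],
    [-2.4,7.1,0,0.18,0],
    [-2.5,8.5,0,0.21,0],
    [-2.5,9.9,0,0.24,0],
    [-2.4,11.3,0,0.27,0],
    [-2.2,12.8,0,0.3,0],
    [-2,14.3,0,0.33,0],
    [-1.8,15.8,0,0.36,0],
    [-1.6,17.3,0,0.39,0],
    [-1.4,18.8,0,0.42,0],
    [-1.2,20.2,0,0.45,0],
    [-1,21.4,0,0.48,0],
    [-0.8,22.4,0,0.5,0],
    [-0.7,23.2,0,0.52,0]
  ]
}}

```text
time_s: 28.5
tcp_pos: [460.4, -65.5, 137.4]
ee_rot: [0.988, -0.152, 0.0, -0.002]
contact_force: [-0.0, -0.2, -1.0]
gripper_width: 20.1
```

Call:
{"api": "arm_command", "payload": {
  "motion": [
    [0,0.4,0,0.01,0],
    [0.1,0.8,0,0.025,0],
    [0.1,1.2,0,0.035,0],
    [0.1,1.4,0,0.038,0],
    [0.1,1.4,0,0.038,0],
    [0.1,1.4,0,0.038,0]
  ]
}}

```text
time_s: 29.0
tcp_pos: [461.4, -51.7, 137.4]
ee_rot: [0.991, -0.133, 0.0, -0.002]
contact_force: [0.4, 0.9, -1.8]
gripper_width: 19.8
```

```bash
python3 - <<'E'
from h import *
st();im,_,_=snap("wrist","w20.png")
cv2.imwrite("pics/w20c.png",cv2.resize(im[0:200,125:455],None,fx=2.4,fy=3,interpolation=cv2.INTER_CUBIC))
E
```

```text
t 29.00 tcp [461.4 -51.7 137.4] yaw(tool x) -0.2669 tilt [0.0008 0.0044] w 19.8 F [ 0.4  0.9 -1.8] q [-0.38 -0.07  1.97  0.    1.25  1.46]
```

View pics/w20c.png

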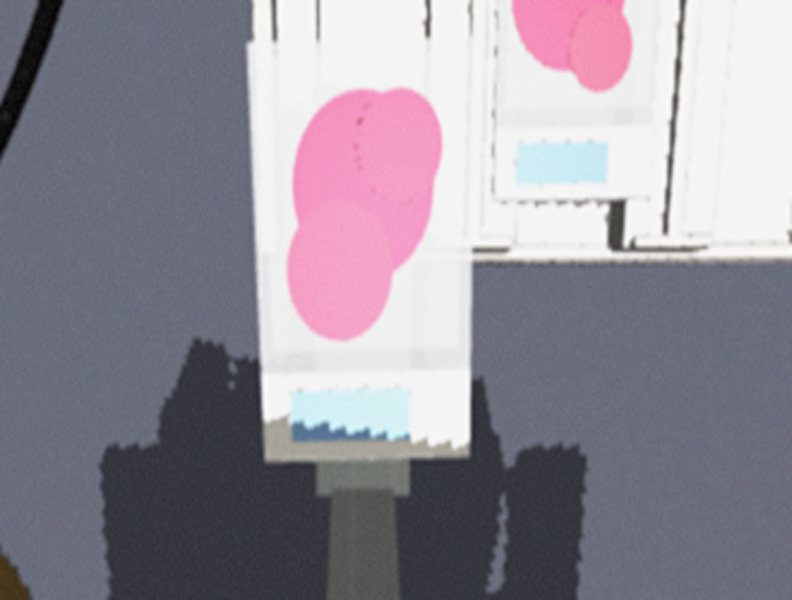

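```bash
python3 - <<'E'
from h import *
im,E,K=load("w20.png"); p=np.array([461.4,-51.7]);yaw=-.2669
d=np.array([np.cos(yaw),np.sin(yaw)]); l=np.array([-d[1],d[0]])
f=lambda x,y,z:(lambda q:(round(q@d,1),round(q@l,1)))(ray(x/2.4+125,y/3,E,K,z)[:2]-p)
print("slide front",f(265,460,109),f(470,460,109)); print("slide back",f(248,43,109),f(474,43,109))
print("channel",f(318,20,26),f(428,20,26)); print("rib",f(272,20,32),f(470,20,32)); print("stop",f(490,245,32),f(510,245,32),f(630,240,32)); print("slide1",f(498,198,28),f(660,198,28))
for t in [(610.5,-94.4),(593,-158)]: q=np.array(t)-p; print("lane",q@d,q@l)
E
```

```text
slide front (np.float64(58.0), np.float64(26.1)) (np.float64(58.0), np.float64(-26.2))
slide back (np.float64(133.6), np.float64(27.3)) (np.float64(133.5), np.float64(-24.3))
channel (np.float64(159.0), np.float64(15.7)) (np.float64(158.9), np.float64(-19.2))
rib (np.float64(157.5), np.float64(29.6)) (np.float64(157.3), np.float64(-31.9))
stop (np.float64(105.1), np.float64(-40.4)) (np.float64(105.1), np.float64(-47.0)) (np.float64(106.3), np.float64(-86.3))
slide1 (np.float64(117.0), np.float64(-43.1)) (np.float64(116.9), np.float64(-96.3))
lane 155.08263938976404 -1.8641244337270195
lane 154.97628068241502 -67.82774082811045
```

Call:
{"api": "arm_command", "payload": {
  "motion": [
    [0.2,0,0,0,0],
    [0.6,-0.2,0,0,0],
    [1.2,-0.4,0,-0.01,0],
    [2,-0.6,0,-0.01,0],
    [2.9,-0.9,0,-0.01,0],
    [3.8,-1.2,0,-0.01,0],
    [4.6,-1.4,0,-0.01,0],
    [5.2,-1.6,0,-0.01,0],
    [5.5,-1.7,-0.2,-0.01,0],
    [5.7,-1.7,-0.6,-0.01,0],
    [5.7,-1.7,-1.2,-0.01,0],
    [5.7,-1.7,-2,-0.01,0],
    [5.7,-1.7,-2.8,-0.01,0],
    [5.7,-1.7,-3.6,-0.01,0],
    [5.7,-1.7,-4.4,-0.01,0],
    [5.7,-1.7,-5,-0.01,0],
    [5.7,-1.7,-5.4,-0.01,0],
    [5.7,-1.7,-5.6,-0.01,0],
    [5.7,-1.7,-5.6,-0.01,0]
  ]
}}

```text
time_s: 30.63
tcp_pos: [518.2, -68.7, 80.9]
ee_rot: [0.99, -0.138, -0.0, -0.002]
contact_force: [0.6, -0.2, -0.9]
gripper_width: 19.7
```

```bash
python3 - <<'E'
from h import *
st();im,_,_=snap("wrist","w21.png")
cv2.imwrite("pics/w21c.png",cv2.resize(im[0:200,125:455],None,fx=2.4,fy=3,interpolation=cv2.INTER_CUBIC))
E
```

```text
t 30.63 tcp [518.2 -68.7  80.9] yaw(tool x) -0.2770 tilt [0.0001 0.0047] w 19.7 F [ 0.6 -0.2 -0.9] q [-0.37  0.16  1.86  0.    1.13  1.48]
```

View pics/w21c.png

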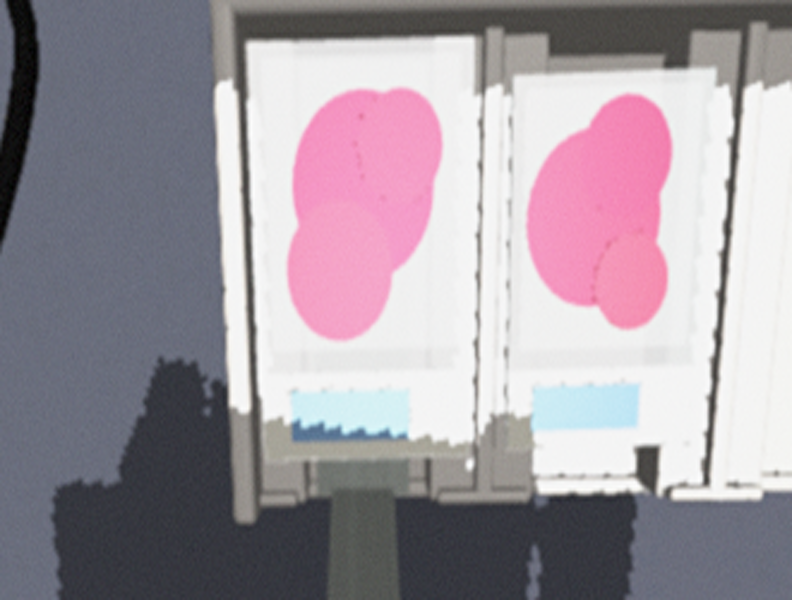

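Call:
{"api": "arm_command", "payload": {
  "motion": [
    [0,0,-0.3,0,0],
    [0,0,-0.8,0,0],
    [0,0,-1.3,0,0],
    [0,0,-1.7,0,0],
    [0,0,-2,0,0],
    [0,0,-2.2,0,0],
    [0,0,-2.4,0,0],
    [0,0,-2.6,0,0],
    [0,0,-2.8,0,0],
    [0,0,-3.1,0,0],
    [0,0,-3.3,0,0],
    [0,0,-3.3,0,0],
    [0,0,-3.3,0,0]
  ]
}}

```text
time_s: 31.77
tcp_pos: [518.4, -68.8, 48.3]
ee_rot: [0.99, -0.138, 0.0, -0.002]
contact_force: [-0.1, -0.3, -1.0]
gripper_width: 19.4
```

```bash
python3 - <<'E'
from h import *
st();im,_,_=snap("wrist","w22.png")
cv2.imwrite("pics/w22c.png",cv2.resize(im[0:200,125:455],None,fx=2.4,fy=3,interpolation=cv2.INTER_CUBIC))
E
```

```text
t 31.77 tcp [518.4 -68.8  48.3] yaw(tool x) -0.2771 tilt [0.0006 0.0045] w 19.4 F [-0.1 -0.3 -1. ] q [-0.37  0.2   1.87  0.01  1.07  1.48]
```

View pics/w22c.png

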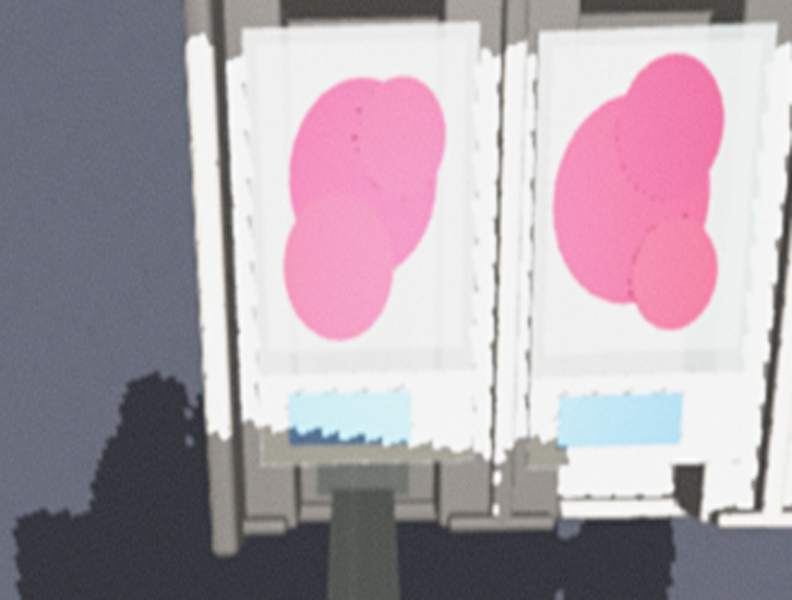

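Call:
{"api": "arm_command", "payload": {
  "motion": [
    [-0.3,0.1,0,0,0],
    [-0.9,0.2,0,0,0],
    [-1.8,0.5,0,0,0],
    [-3,0.8,0,0,0],
    [-4.4,1.2,0,0,0],
    [-5.9,1.6,0,0,0],
    [-7.4,2,0,0,0],
    [-8.9,2.4,0,0,0],
    [-10.4,2.9,0,0,0],
    [-11.9,3.3,0,0,0],
    [-13.2,3.6,0,0,0],
    [-14.2,3.9,0,0,0],
    [-14.5,4,0,0,0],
    [-14.5,4,0,0,0],
    [-14.5,4,0,0,0]
  ]
}}

```text
time_s: 33.07
tcp_pos: [374.0, -29.0, 48.7]
ee_rot: [0.99, -0.138, 0.001, -0.002]
contact_force: [-0.3, -0.7, -0.8]
gripper_width: 19.8
```

```bash
python3 - <<'E'
from h import *
st();im,_,_=snap("side","s23.png")
cv2.imwrite("pics/s23c.png",cv2.resize(im[130:330,150:350],None,fx=3,fy=3,interpolation=cv2.INTER_CUBIC))
im,_,_=snap("wrist","w23.png")
E
```

```text
t 33.07 tcp [374.  -29.   48.7] yaw(tool x) -0.2771 tilt [0.002  0.0039] w 19.8 F [-0.3 -0.7 -0.8] q [-0.41 -0.2   2.28  0.01  1.06  1.44]
```

View pics/s23c.png

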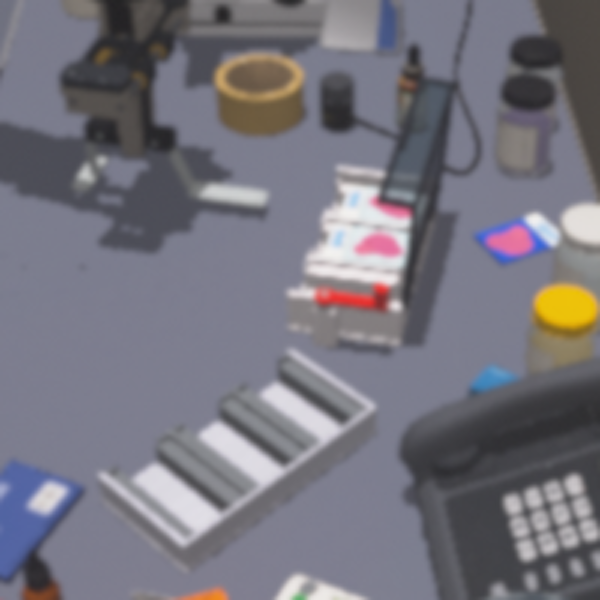

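View pics/w23.png

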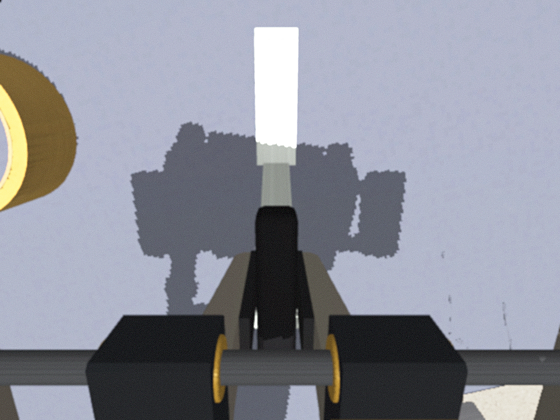

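Call:
{"api": "arm_command", "payload": {
  "motion": [
    [0,0,-0.5,0,0],
    [0,0,-1,0,0],
    [0,0,-1.3,0,0],
    [0,0,-1.5,0,0],
    [0,0,-1.6,0,0],
    [0,0,-1.6,0,0],
    [0,0,-1.6,0,0]
  ]
}}

```text
time_s: 33.75
tcp_pos: [374.3, -29.2, 32.7]
ee_rot: [0.99, -0.138, 0.001, -0.002]
contact_force: [0.5, -0.8, -0.7]
gripper_width: 19.6
```

```bash
python3 - <<'E'
from h import *
st()
E
```

```text
t 33.75 tcp [374.3 -29.2  32.7] yaw(tool x) -0.2771 tilt [0.002 0.004] w 19.6 F [ 0.5 -0.8 -0.7] q [-0.41 -0.16  2.28  0.01  1.02  1.44]
```

Down another half millimetre, then release and rise.

Call:
{"api": "arm_command", "payload": {
  "motion": [
    [0,0,-0.05,0,0],
    [0,0,-0.05,0,2.2],
    [0,0,-0.05,0,3],
    [0,0,-0.05,0,4],
    [0,0,-0.05,0,6],
    [0,0,-0.05,0,6],
    [0,0,-0.05,0,6],
    [0,0,-0.05,0,6],
    [0,0,-0.05,0,6],
    [0,0,-0.05,0,6],
    [0,0,1,0,6],
    [0,0,3,0,6],
    [0,0,6,0,6],
    [0,0,9,0,6],
    [0,0,12,0,6],
    [0,0,15,0,6],
    [0,0,17,0,6],
    [0,0,17,0,0]
  ]
}}

```text
time_s: 35.25
tcp_pos: [377.0, -30.3, 207.5]
ee_rot: [0.99, -0.138, 0.005, -0.001]
contact_force: [0.4, -0.6, -0.1]
gripper_width: 55.4
```

```bash
python3 - <<'E'
from h import *
st();snap("wrist","w24.png")
im,_,_=snap("side","s24.png")
cv2.imwrite("pics/s24c.png",cv2.resize(im[130:330,150:350],None,fx=3,fy=3,interpolation=cv2.INTER_CUBIC))
E
```

```text
t 35.25 tcp [377.  -30.3 207.5] yaw(tool x) -0.2770 tilt [0.0104 0.0003] w 55.4 F [ 0.4 -0.6 -0.1] q [-0.41 -0.41  2.1   0.    1.44  1.44]
```

View pics/w24.png

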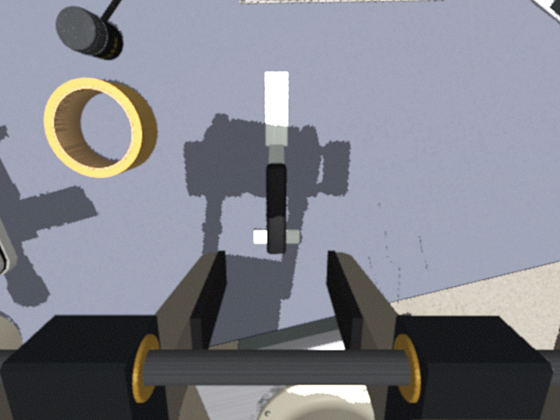

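View pics/s24c.png

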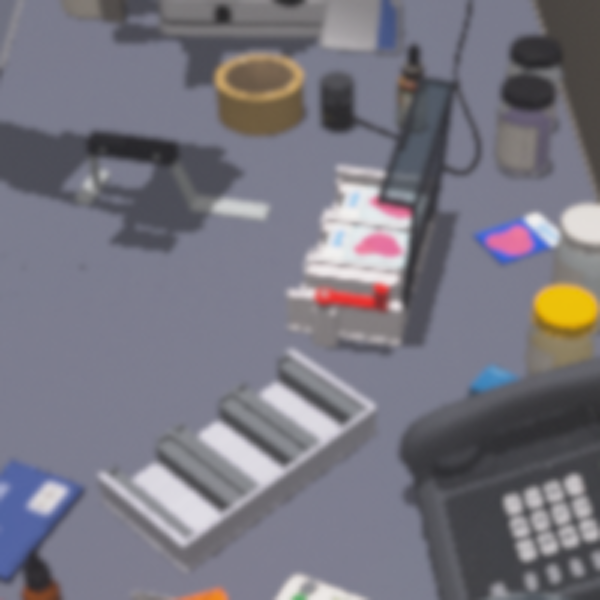

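```bash
python3 - <<'E'
from h import *
im,E,K=load("t16.png")
for v in(10,100,113): print(v,[ray(280,v,E,K,z).round(0)[0] for z in(0,100,200,300)])
print([ray(200,403,E,K,0).round(0)])
# lid top edge in t16 crop: (115,62),(412,145) /3 +(180,130)
for p in((115,62),(412,145)): print(ray(p[0]/3+180,p[1]/3+130,E,K,151).round(0))
d=np.array([.9643,-.2648]);l=np.array([.2648,.9643]);c=np.array([593,-158])
for p in((115,62),(412,145)):
    q=ray(p[0]/3+180,p[1]/3+130,E,K,153)[:2]-c; print(q@d,q@l)
E
```

```text
10 [np.float64(1110.0), np.float64(1035.0), np.float64(961.0), np.float64(886.0)]
100 [np.float64(864.0), np.float64(813.0), np.float64(763.0), np.float64(713.0)]
113 [np.float64(830.0), np.float64(783.0), np.float64(736.0), np.float64(689.0)]
[array([182., -48.,   0.])]
[676. -77. 151.]
[ 623. -274.  151.]
57.72236903156465 99.0739674112789
59.341510536843295 -103.50701689772241
```

Call:
{"api": "arm_command", "payload": {
  "motion": [
    [1,-0.5,0,0,0],
    [3,-1.5,0,0,0],
    [6,-3,0,0,0],
    [9,-4.5,0,0,0],
    [12,-6,0,0,0],
    [15,-7.5,0,0,0],
    [18,-9,0,0,0],
    [21,-10.5,0,0,0],
    [24,-12,0,0,0],
    [27,-13.5,0,0,0],
    [29.5,-14.7,0,0,0],
    [30.8,-15.3,0,0,0],
    [30.8,-15.3,0,0,0],
    [30.8,-15.3,0,0,0]
  ]
}}

```text
time_s: 36.52
tcp_pos: [681.5, -181.9, 199.7]
ee_rot: [0.99, -0.138, -0.001, -0.003]
contact_force: [0.5, 0.3, -0.0]
gripper_width: 0.3
```

```bash
python3 - <<'E'
from h import *
st();snap("wrist","w25.png");snap("side","s25.png")
E
```

```text
t 36.52 tcp [ 681.5 -181.9  199.7] yaw(tool x) -0.2773 tilt [-0.0012  0.0055] w 0.3 F [ 0.5  0.3 -0. ] q [-0.43  0.5   1.18  0.    1.47  1.41]
```

View pics/w25.png

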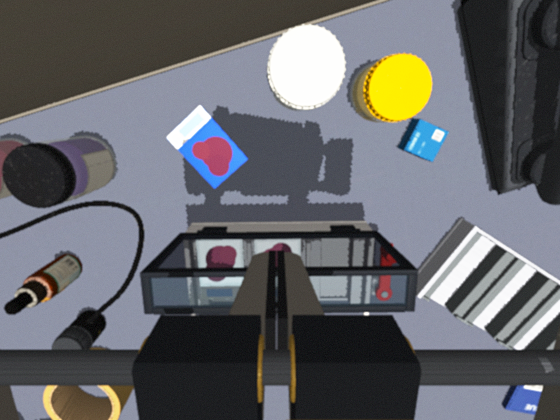

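View pics/s25.png

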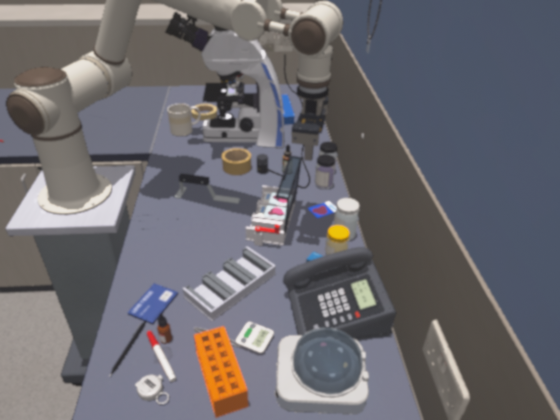

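```bash
python3 - <<'E'
from h import *
im,E,K=load("w25.png")
d=np.array([.9643,-.2648]);l=np.array([.2648,.9643]);c=np.array([593,-158])
for u,v,z in((160,271,153),(395,268,153),(150,310,153),(190,232,48),(375,230,48)):
    q=ray(u,v,E,K,z)[:2]-c; print(u,v,(q@d).round(1),(q@l).round(1))
E
```

```text
160 271 61.7 88.1
395 268 62.9 -85.6
150 310 28.7 99.4
190 232 54.4 92.5
375 230 55.0 -100.1
```

Call:
{"api": "arm_command", "payload": {
  "motion": [
    [0.2,0,-1,0,0],
    [0.3,-0.1,-3,0,0],
    [0.3,-0.1,-5,0,0],
    [0.3,-0.1,-6.5,0,0],
    [0.3,-0.1,-7.3,0,0],
    [0.3,-0.1,-7.7,0,0],
    [0.3,-0.1,-7.7,0,0]
  ]
}}

```text
time_s: 37.2
tcp_pos: [683.6, -182.0, 123.4]
ee_rot: [0.99, -0.138, -0.001, -0.003]
contact_force: [0.4, 0.2, 0.1]
gripper_width: 0.4
```

```bash
python3 - <<'E'
from h import *
st();snap("wrist","w26.png");im,_,_=snap("side","s26.png")
cv2.imwrite("pics/s26c.png",cv2.resize(im[80:280,200:400],None,fx=3,fy=3,interpolation=cv2.INTER_CUBIC))
E
```

```text
t 37.20 tcp [ 683.6 -182.   123.4] yaw(tool x) -0.2767 tilt [-0.001   0.0054] w 0.4 F [0.4 0.2 0.1] q [-0.43  0.56  1.25  0.    1.34  1.41]
```

View pics/s26c.png

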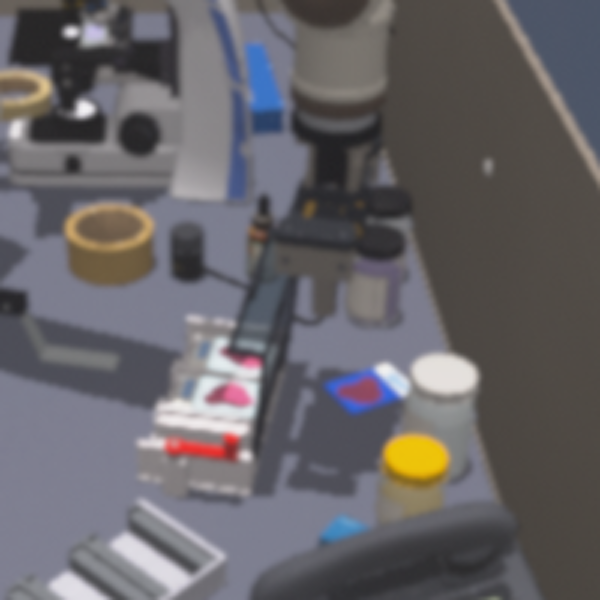

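View pics/w26.png

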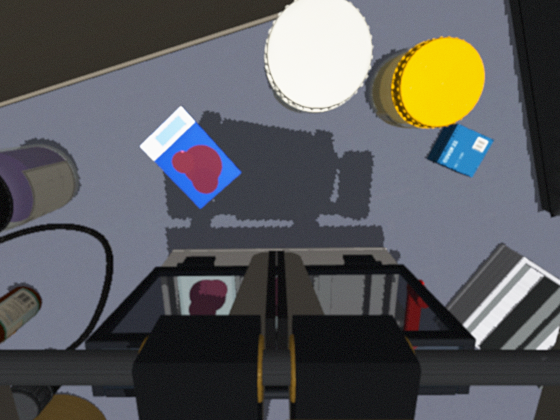

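Call:
{"api": "arm_command", "payload": {
  "motion": [
    [-1,0.3,0.2,0,0],
    [-2,0.5,0.4,0,0],
    [-2.9,0.8,0.5,0,0],
    [-3.7,1,0.5,0,0],
    [-4.5,1.2,0.3,0,0],
    [-5.2,1.4,0.2,0,0],
    [-6,1.7,-0.1,0,0],
    [-6.8,1.9,-0.4,0,0],
    [-7.6,2.1,-0.8,0,0],
    [-8.3,2.3,-1.3,0,0],
    [-9,2.5,-1.9,0,0],
    [-9.6,2.6,-2.6,0,0],
    [-9.6,2.6,-2.6,0,0]
  ]
}}

```text
time_s: 38.38
tcp_pos: [587.3, -156.1, 98.6]
ee_rot: [0.99, -0.138, -0.0, -0.002]
contact_force: [-0.2, 0.0, -0.1]
gripper_width: -0.0
```

```bash
python3 - <<'E'
from h import *
st();snap("wrist","w27.png");im,_,_=snap("side","s27.png")
cv2.imwrite("pics/s27c.png",cv2.resize(im[80:280,200:400],None,fx=3,fy=3,interpolation=cv2.INTER_CUBIC))
E
```

```text
t 38.38 tcp [ 587.3 -156.1   98.6] yaw(tool x) -0.2769 tilt [0.0001 0.0048] w -0.0 F [-0.2  0.  -0.1] q [-0.46  0.34  1.6   0.    1.21  1.39]
```

View pics/s27c.png

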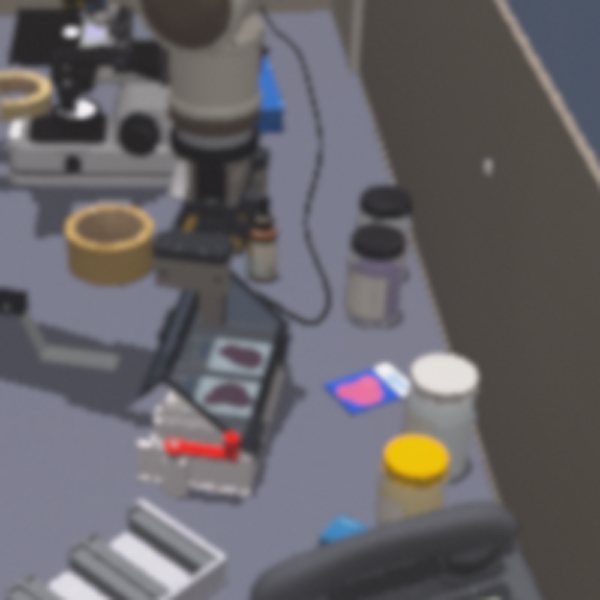

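Call:
{"api": "arm_command", "payload": {
  "motion": [
    [-0.5,0.1,-0.7,0,0],
    [-1,0.3,-1.5,0,0],
    [-1.4,0.4,-2.3,0,0],
    [-1.7,0.5,-3.1,0,0],
    [-1.9,0.5,-3.8,0,0],
    [-2,0.6,-4.4,0,0],
    [-2.1,0.6,-4.8,0,0],
    [-2.1,0.6,-5.1,0,0],
    [-2.2,0.6,-5.3,0,0],
    [-2.2,0.6,-5.3,0,0]
  ]
}}

```text
time_s: 39.32
tcp_pos: [566.6, -150.6, 46.3]
ee_rot: [0.99, -0.138, 0.0, -0.002]
contact_force: [-0.8, 0.9, -0.7]
gripper_width: 0.4
```

```bash
python3 - <<'E'
from h import *
st();im,_,_=snap("side","s28.png")
cv2.imwrite("pics/s28c.png",cv2.resize(im[80:280,200:400],None,fx=3,fy=3,interpolation=cv2.INTER_CUBIC))
E
```

```text
t 39.32 tcp [ 566.6 -150.6   46.3] yaw(tool x) -0.2768 tilt [0.0016 0.0042] w 0.4 F [-0.8  0.9 -0.7] q [-0.47  0.35  1.69  0.01  1.1   1.38]
```

View pics/s28c.png

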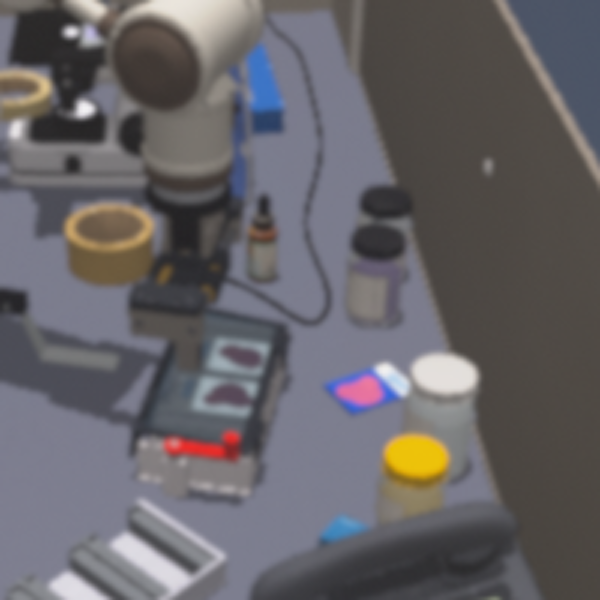

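Call:
{"api": "arm_command", "payload": {
  "motion": [
    [0,0,-0.2,0,0],
    [0,0,-0.4,0,0],
    [0,0,-0.5,0,0],
    [0,0,-0.5,0,0]
  ]
}}

```text
time_s: 39.7
tcp_pos: [566.7, -150.7, 41.4]
ee_rot: [0.99, -0.138, 0.001, -0.002]
contact_force: [0.2, -0.5, 0.8]
gripper_width: 0.0
```

Call:
{"api": "arm_command", "payload": {
  "motion": [
    [0,0,-0.1,0,0],
    [0,0,-0.2,0,0],
    [0,0,-0.2,0,0]
  ]
}}

```text
time_s: 39.95
tcp_pos: [566.6, -150.6, 39.2]
ee_rot: [0.99, -0.138, 0.001, -0.002]
contact_force: [0.7, -0.8, 0.2]
gripper_width: 0.1
```

Call:
{"api": "arm_command", "payload": {
  "motion": [
    [0,0,-0.1,0,0],
    [0,0,-0.15,0,0],
    [0,0,-0.15,0,0]
  ]
}}

```text
time_s: 40.2
tcp_pos: [566.5, -150.6, 37.5]
ee_rot: [0.99, -0.138, 0.0, -0.002]
contact_force: [0.3, -0.8, -0.2]
gripper_width: 0.4
```

Call:
{"api": "arm_command", "payload": {
  "motion": [
    [0,0,-0.1,0,0],
    [0,0,-0.15,0,0],
    [0,0,-0.15,0,0]
  ]
}}

```text
time_s: 40.45
tcp_pos: [566.7, -150.6, 36.5]
ee_rot: [0.99, -0.138, 0.0, -0.002]
contact_force: [-2.7, 0.6, 5.0]
gripper_width: 0.3
```

```bash
python3 - <<'E'
from h import *
st();im,_,_=snap("side","s29.png")
cv2.imwrite("pics/s29c.png",cv2.resize(im[170:260,235:305],None,fx=7,fy=6,interpolation=cv2.INTER_CUBIC))
E
```

```text
t 40.45 tcp [ 566.7 -150.6   36.5] yaw(tool x) -0.2768 tilt [0.0016 0.0042] w 0.3 F [-2.7  0.6  5. ] q [-0.47  0.37  1.69  0.01  1.08  1.38]
```

View pics/s29c.png

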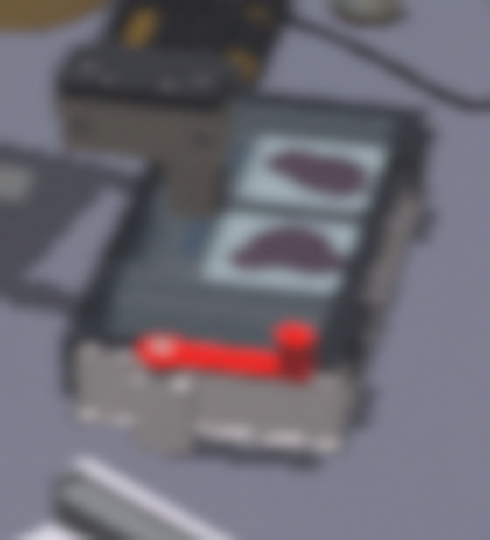

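Call:
{"api": "arm_command", "payload": {
  "motion": [
    [0,0,-0.15,0,0],
    [0,0,-0.2,0,0],
    [0,0,-0.2,0,0],
    [0,0,-0.2,0,0]
  ]
}}

```text
time_s: 40.83
tcp_pos: [566.8, -150.7, 36.4]
ee_rot: [0.99, -0.138, 0.0, -0.002]
contact_force: [-6.2, 2.0, 15.0]
gripper_width: 0.1
```

Call:
{"api": "arm_command", "payload": {
  "motion": [
    [0,0,1,0,0],
    [0,0,3,0,0],
    [0,0,6,0,0],
    [0,-0.5,8.5,0,0],
    [0.2,-2,9.3,0,0],
    [0.5,-4.5,9.3,0,0],
    [0.8,-7.5,9.3,0,0],
    [1.1,-10.5,9.3,0,0],
    [1.5,-13.5,9.3,0,0],
    [1.7,-15,9.3,0,0],
    [1.7,-15.4,9.3,0,0],
    [1.7,-15.4,9.3,0,0]
  ]
}}

```text
time_s: 41.83
tcp_pos: [583.1, -306.1, 128.2]
ee_rot: [0.99, -0.139, -0.0, -0.002]
contact_force: [-0.3, 1.3, 0.0]
gripper_width: 0.4
```

```bash
python3 - <<'E'
from h import *
st();_,E,K=snap("wrist","w30.png")
print(proj((548.6,-263,57),E,K))
E
```

```text
t 41.83 tcp [ 583.1 -306.1  128.2] yaw(tool x) -0.2786 tilt [0.0002 0.0048] w 0.4 F [-0.3  1.3  0. ] q [-0.67  0.43  1.41  0.    1.3   1.18]
[239.02896595 273.54885315]
```

View pics/w30.png

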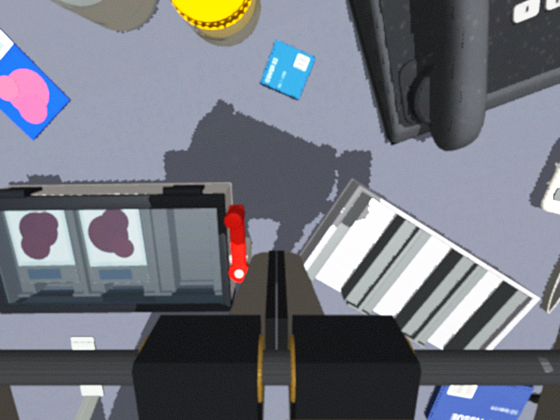

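Call:
{"api": "arm_command", "payload": {
  "motion": [
    [0,0,-1,0,0],
    [0,0,-3,0,0],
    [0,0,-5,0,0],
    [0,0,-6.8,0,0],
    [0,0,-7.6,0,0],
    [0,0,-7.8,0,0],
    [0,0,-7.8,0,0]
  ]
}}

```text
time_s: 42.47
tcp_pos: [583.0, -303.7, 49.8]
ee_rot: [0.99, -0.138, -0.001, -0.003]
contact_force: [0.2, -0.1, 0.2]
gripper_width: 0.5
```

```bash
python3 - <<'E'
from h import *
st();_,E,K=snap("wrist","w31.png")
print(ray(206,218,E,K,74))
E
```

```text
t 42.47 tcp [ 583.  -303.7   49.8] yaw(tool x) -0.2764 tilt [-0.0009  0.0061] w 0.5 F [ 0.2 -0.1  0.2] q [-0.67  0.52  1.46  0.    1.17  1.18]
[ 624.28316472 -279.08211662   74.        ]
```

View pics/w31.png

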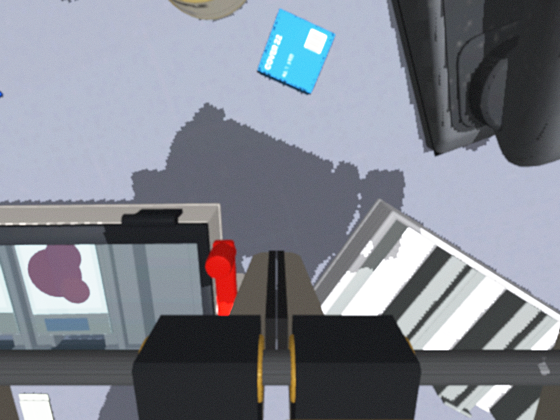

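Call:
{"api": "arm_command", "payload": {
  "motion": [
    [0.4,0.7,0,0,0],
    [0.7,1.3,0,0,0],
    [1,1.7,0,0,0],
    [1.2,2.1,0,0,0],
    [1.4,2.6,0,0,0],
    [1.5,3.1,0,0,0],
    [1.6,3.6,0,0,0],
    [1.6,4.1,0,0,0],
    [1.6,4.6,0,0,0],
    [1.5,5.1,0,0,0],
    [1.4,5.6,0,0,0],
    [1.2,6,0,0,0],
    [1,6.5,0,0,0],
    [0.7,6.9,0,0,0],
    [0.4,7.3,0,0,0],
    [0,7.7,0,0,0],
    [0,7.7,0,0,0]
  ]
}}

```text
time_s: 43.93
tcp_pos: [582.8, -226.4, 50.8]
ee_rot: [0.99, -0.138, -0.001, -0.003]
contact_force: [-0.5, 0.4, 0.0]
gripper_width: 0.6
```

```bash
python3 - <<'E'
from h import *
st();snap("wrist","w32.png")
im,_,_=snap("side","s32.png")
cv2.imwrite("pics/s32c.png",cv2.resize(im[170:260,235:305],None,fx=7,fy=6,interpolation=cv2.INTER_CUBIC))
E
```

```text
t 43.93 tcp [ 582.8 -226.4   50.8] yaw(tool x) -0.2764 tilt [-0.0003  0.0058] w 0.6 F [-0.5  0.4  0. ] q [-0.57  0.44  1.57  0.01  1.14  1.28]
```

View pics/w32.png

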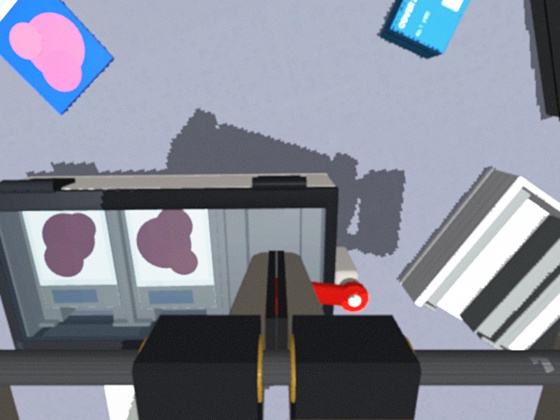

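View pics/s32c.png

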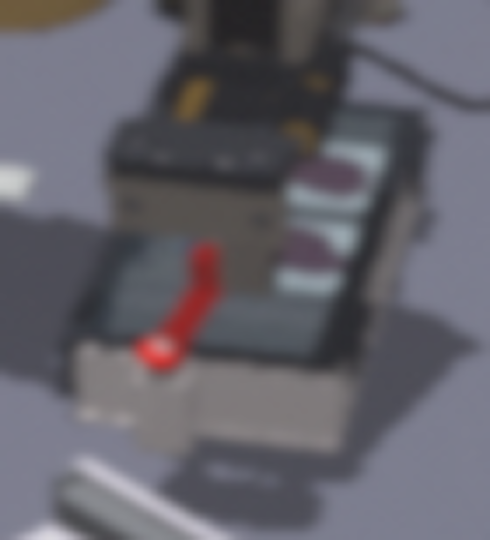

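Call:
{"api": "arm_command", "payload": {
  "motion": [
    [-0.2,0.2,0,0,0],
    [-0.5,0.4,0,0,0],
    [-0.7,0.5,0,0,0],
    [-0.9,0.6,0,0,0],
    [-1.1,0.7,0,0,0],
    [-1.1,0.7,0,0,0]
  ]
}}

```text
time_s: 44.53
tcp_pos: [576.1, -222.2, 51.7]
ee_rot: [0.99, -0.138, 0.005, -0.001]
contact_force: [12.5, -5.7, -8.9]
gripper_width: 0.3
```

```bash
python3 - <<'E'
from h import *
st();snap("wrist","w33.png")
E
```

```text
t 44.53 tcp [ 576.1 -222.2   51.7] yaw(tool x) -0.2775 tilt [0.0104 0.0002] w 0.3 F [12.5 -5.7 -8.9] q [-0.57  0.41  1.6   0.01  1.12  1.28]
```

View pics/w33.png

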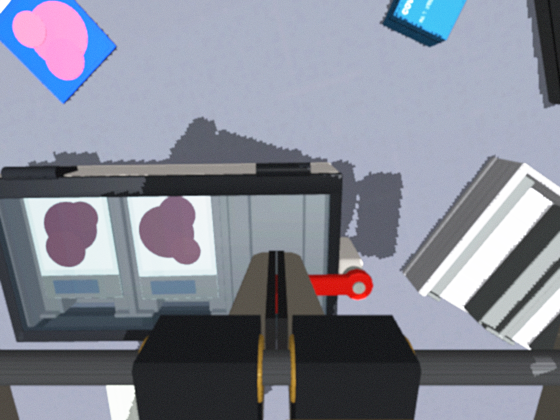

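Call:
{"api": "arm_command", "payload": {
  "motion": [
    [1,-0.3,0,0,0],
    [2,-0.5,0,0,0],
    [2.5,-0.7,1,0,0],
    [2.5,-0.7,3,0,0],
    [2.5,-0.7,6,0,0],
    [2.5,-0.7,9,0,0],
    [2.5,-0.7,12,0,0],
    [1,-1,14,0,0],
    [-2,-2,15,0,0],
    [-5,-3,15,0,0],
    [-8,-4,15,0,0],
    [-11,-5,15,0,0],
    [-11,-5,15,0,0]
  ]
}}

```text
time_s: 45.67
tcp_pos: [461.9, -273.2, 201.9]
ee_rot: [0.99, -0.14, 0.004, -0.001]
contact_force: [0.5, 0.2, 0.1]
gripper_width: 0.2
```

```bash
python3 - <<'E'
from h import *
st();snap("wrist","w34.png")
im,_,_=snap("side","s34.png")
cv2.imwrite("pics/s34c.png",cv2.resize(im[130:330,150:350],None,fx=3,fy=3,interpolation=cv2.INTER_CUBIC))
im,_,_=snap("top","t34.png")
cv2.imwrite("pics/t34c.png",cv2.resize(im[130:330,180:440],None,fx=3,fy=3,interpolation=cv2.INTER_CUBIC))
E
```

```text
t 45.67 tcp [ 461.9 -273.2  201.9] yaw(tool x) -0.2806 tilt [0.0075 0.0003] w 0.2 F [0.5 0.2 0.1] q [-0.76  0.05  1.71  0.01  1.37  1.09]
```

View pics/s34c.png

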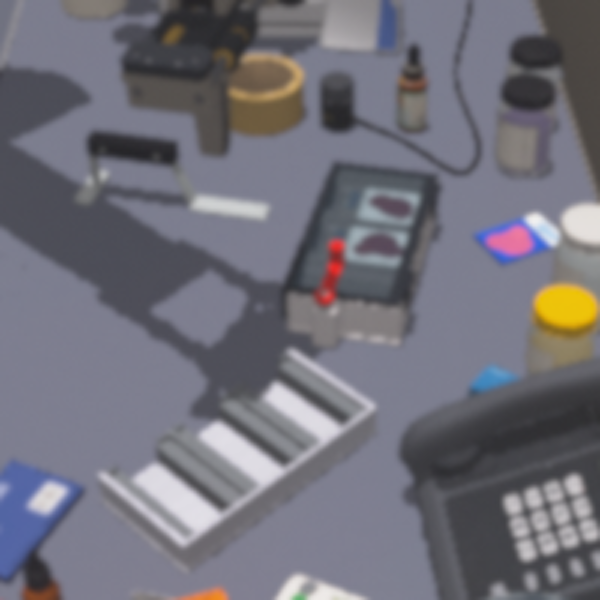

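View pics/w34.png

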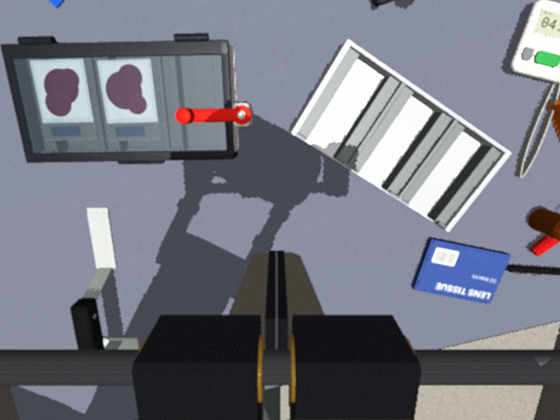

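View pics/t34c.png

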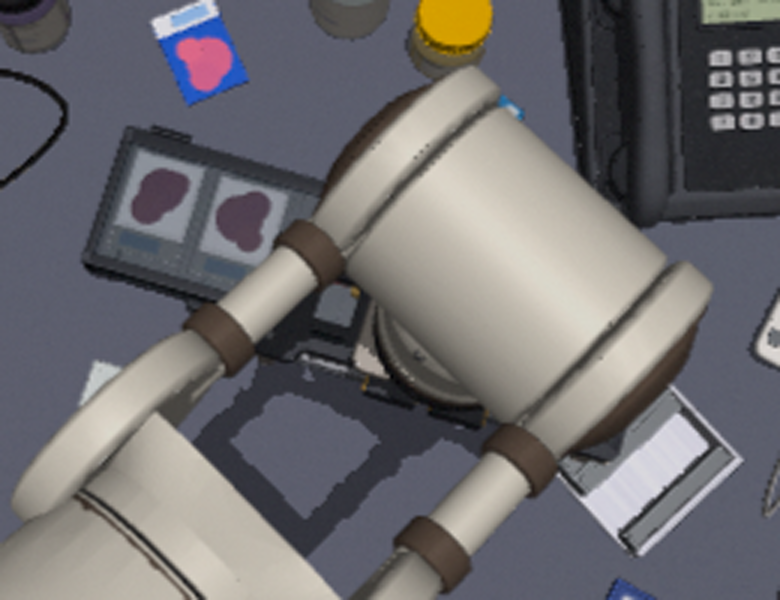

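```bash
python3 - <<'E'
from h import *
im,E,K=load("w34.png")
d=np.array([.9643,-.2648]);l=np.array([.2648,.9643]);c=np.array([593,-158])
f=lambda u,v,z:(lambda q:(round(float(q@d),1),round(float(q@l),1)))(ray(u,v,E,K,z)[:2]-c)
a=f(241.5,114.5,58);b=f(184,115,74);print("pivot",a,"post",b,"latch angle",np.arctan2(b[0]-a[0],b[1]-a[1]))
print("lid front",f(27,161,48),f(238,156,48),"rear",f(4,44,48),f(229,40,48))
print("slideL",[f(*p,28) for p in((32,63),(88,60),(42,143),(94,139))]); print("slideM",[f(*p,28) for p in((97,60),(151,57),(104,139),(158,137))])
cv2.imwrite("pics/w34c.png",cv2.resize(im[30:170,0:260],None,fx=3,fy=3,interpolation=cv2.INTER_CUBIC))
E
```

```text
pivot (-14.6, -113.5) post (-14.3, -64.6) latch angle 0.00613489235787589
lid front (-55.8, 101.5) (-53.6, -107.4) rear (49.3, 99.1) (49.7, -104.0)
slideL [(36.0, 90.5), (38.0, 35.7), (-40.0, 96.6), (-36.7, 42.2)]
slideM [(37.8, 27.0), (39.8, -25.5), (-36.8, 31.9), (-35.5, -23.9)]
```

View pics/w34c.png

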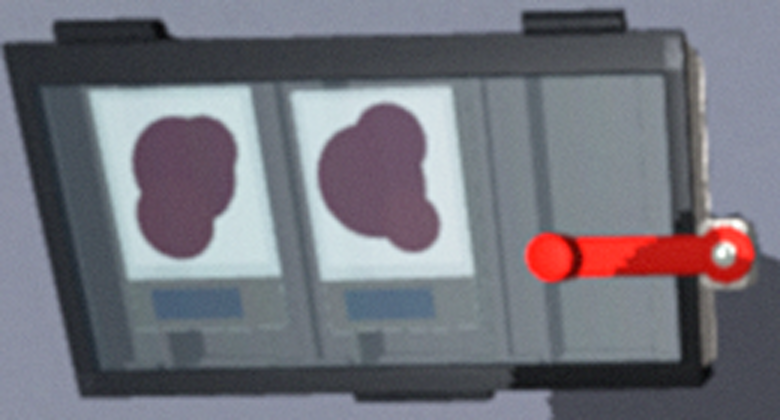

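```bash
python3 - <<'E'
from h import *
st(); finish_job(); st()
E
```

```text
t 45.82 tcp [ 466.3 -272.2  202.4] yaw(tool x) -0.2782 tilt [0.0112 0.0001] w 0.3 F [1.  0.5 0.6] q [-0.76  0.06  1.7   0.01  1.37  1.09]
the job is handed in; nothing more can be done
the job is handed in; nothing more can be done
```

I handed the job in at 45.8 s of the 210 s allowed; `finish_job` gave no verdict. Only two slides were present. Both went one at a time on the blade from the rack to the case, into its middle and left lanes. The blue look-alike was left alone. I then stood the lifter on the bench in front of the case, shut the lid, and swung the latch over it.

**Last checks, measured in the camera pictures:**
- **Slides:** they lie in their lanes about -1 mm and +1 mm from the lane middles lengthwise, with lateral positions of about 66 mm and 2 mm. I took their height as ledge height, so flatness was judged by eye only.
- **Lid:** pressing to 15 N moved it no further, and it looked shut from the side and in the wrist view. I did not measure its angle.
- **Latch:** the lever measured about 0.006 rad from closed.
- **Lifter:** it looked upright and untouched in the side view, but I did not measure its height or tilt.
- **Bystanders:** none looked moved. I did not measure them.

**Things that disagreed or failed:**
- **Fingertips:** they turned out to sit about 35 mm higher than the stated 25 mm ahead of the TCP. Because of that the first grasp closed on nothing. I worked out the offset from the side and wrist views, and the second grasp held.
- **Camera scale:** the wrist camera read about 1–2 % small on the rack and case, which did not affect the placing.

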